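# Make up a test kit in the cool-block carrier

## Robot

A 7-joint arm with a two-finger parallel gripper is mounted at the origin on a cart in front of the work surface, level with it; the furniture and walls round the work are solid. World frame = base frame: x ahead of the robot, y to its left, z up, the work surface at z = 0. Lengths are in mm, angles in rad, forces in N, time in s.
With the tool pointing down it reaches from about 400 to 875 mm from the base axis. Payload 4.4 kg.
Tool frame: the origin (TCP) lies midway between the tips of the shut fingers; the grasp point (between the pads) lies 19 mm behind it; z points along the fingers, y is the line along which they close (so a half turn about z gives the same grasp; the last joint's range is limited). The gripper opens to 85 mm and grips with 20 to 120 N. Pads are 22 mm wide; open, the fingers measure 114 mm over their backs; the gripper's body (76 mm by 85 mm) begins 54 mm behind the grasp point. The pads swing forward as they close: fully open they stand 13 mm farther back than shut.
Start: joints at [1.279, 0.628, 0.038, 1.517, -0.027, 0.996, -0.02], TCP at [145.553, -633.508, 231.313] pointing down, gripper open.
Joint ranges: [-3.06, 3.06], [-0.37, 2.12], [-1.25, 1.32], [0.18, 2.47], [-1.1, 4.24], [0.23, 1.98], [-2.94, 2.94]. Speed limits (rad/s): [2.57, 2.57, 3.14, 3.14, 3.14, 3.14, 3.14].

## Interface

Orientations are given as [roll, pitch, yaw] about the fixed x, y, z axes, in that order (R = Rz(yaw) Ry(pitch) Rx(roll)).
In Python, from cell import ctrl, get_image, get_calibration gives the robot as it stands.
- The arm moves only by the shell command python3 -m creep 'ROWS'. ROWS is JSON, a list of rows, each an object of numbers: "dx", "dy", "dz": the shift along the world's x, y, z normalised to -1 to 1, where 1 is 0.4 m; "rx", "ry", "rz": the turn, a rotation vector about the world's x, y, z normalised to -1 to 1, where 1 is 2 pi rad; "grip": the closure, from -1 (fully open) to 1 (shut). A call has exactly 5 rows; each row is the pose to reach, as a shift and turn from the pose commanded when the call began, turning the shorter way round; what a row does not reach only later rows make up. A row lasts 1/8 s, in which the tool goes at most 62.5 mm and 10.7 degrees, less where a joint would pass 70% of its speed; a pose out of reach is approached as far as the arm can. A call with a number of a shift or a turn outside -1 to 1 is refused whole. A call with a gripper value outside its range is refused whole. The fingers move at their own pace and stop on an object; the grip force is fixed at half the most. Time passes only in rows, so rows that repeat a pose let the fingers close, or fill a call up. It gives the time, the measured TCP pose, the force, the opening and the grip force at its end, in the units of the state.
- ctrl.read_state(): the state, without advancing time (a new reading comes with each control period).
- get_image(name): name is "side" or "top" or "wrist"; returns the picture (400x640x3 uint8, red, green, blue); there is no depth.
- get_calibration(name): a dict with "mtx" (3x3 intrinsics, pixels), "distortion" ([k1, k2, p1, p2, k3] as OpenCV has them; the pictures are not rectified), "world_from_camera" (4x4, takes a point from camera to world coordinates). Camera axes: x right, y down, z forward; pixel columns grow to the right and rows downward; lengths in mm; the calibration is good to about 2 mm. A picture is of the moment at which its call begins: read the wrist's pose just before it. get_calibration takes no time and is no camera call; for the wrist camera it gives the pose at the moment of the call.
- ctrl.finish_job(): hands the job in; it is judged then, once.
The state is a dict: "clock": time; "qpos": joint angles; "qd": joint speeds; "tau": joint torques, N m; "eef_pos": TCP position; "tool_rot": TCP orientation; "force": force on the tool from outside, world axes, zero at the start; "torque": the same for the moment, N m; "width": finger opening in mm; "gripper_force": force on a finger pad.
Only numpy, scipy, OpenCV 4.12 (cv2) and the standard library are available. Lean on these libraries where they do the work, as an engineer would, in place of code of your own. Each camera call takes 0.05 s, during which the arm holds its last target. There are 200 camera calls.

## Task

Make up one test kit in the white cool-block carrier: stand the sealed cartridge (lid shut), the capped sample tube, the small capped vial and the dropper bottle that stands with them (not those at the back of the bench) each in the aluminium block whose well is made for it, seated right down in the well. Do not let any of them tip over, and leave the used cartridge (lid up) and the uncapped tube standing where they are.

Things in the scene. Friction and masses are not known exactly. Their poses are not given: they have to be found in the camera images.
- cartridge: sealed test cartridge: clear box body 33 x 28 mm (x, y), 50 mm high, its blue lid shut flat on top (part of it): about 40 x 34 mm (x, y), 52 to 55 mm up, overhanging. 57 mm high, 30 g, loose, on the worktop. Origin: underside, under the body's centre within 1 mm; z up. Pinch the lid's 34 mm (along y) from above
- cartridge_used: look-alike, leave alone: the same cartridge, but opened: its blue lid stands up along the +x side, 90 mm high. Loose. Origin: underside, under the body's centre; z up
- sample_tube: capped sample tube: whitish barrel 15.6 mm in diameter with a flat foot, red screw cap 20 mm in diameter from 72 to 91 mm up (its top); about 20 g, loose, standing upright. Origin: centre of the foot, z up. Pinch the cap
- tube_open: look-alike, leave alone: an empty whitish tube with the same 15.6 mm barrel but no cap, open at the top, only 72 mm high. Loose, standing upright. Origin: centre of the foot, z up
- vial: the small capped vial: whitish barrel 14 mm in diameter, white cap 16.4 mm in diameter from 54 to 65 mm up; 65 mm high, 15 g, loose, standing upright. Origin: centre of the foot, z up. Pinch the cap
- bottle: the dropper bottle: white, round body 31 mm in diameter to 54 mm up, above it a narrow dropper cap 18 mm in diameter; 74 mm high, about 50 g, loose, standing upright near the middle of the bench with the other things (similar bottles at the back right belong to the bench). Origin: centre of the foot, z up. Pinch the body
- block_cartridge: aluminium block for the cartridge: rectangular well 42 x 37 mm (block's x, y), its floor 22 mm above the block's underside. All four blocks are fixed, 64 x 64 x 46 mm, two by two, centres 68 mm apart, in any order. Each well is in the middle of its block; its mouth widens by a 5 mm 45-degree chamfer. Origin: centre of the block's underside, 4 mm above the worktop (block top at 50 mm); z up
- block_tube: aluminium block for the sample tube: round well 23.5 mm in diameter, the deepest, its floor 6 mm above the block's underside. Origin: centre of the block's underside, z up. The blocks stand in the carrier, a white tray 146 mm square with an 18 mm rim and flat hand grips on its two x ends (to 105 mm from its centre), turned like the blocks
- block_vial: aluminium block like the others, for the vial: round well 21 mm in diameter, the smallest, its floor 26 mm above the block's underside. Origin: centre of the block's underside, z up
- block_bottle: aluminium block like the others, for the dropper bottle: round well 38 mm in diameter, the widest round one, its floor 24 mm above the block's underside. Origin: centre of the block's underside, z up
Mind the look-alikes: they are no part of the job. Leave any yellow look-alike of the bottle alone.

How it is judged:
By the outcome, as a careful person would: the job done as asked, in the order asked, and still so for the second after the job is handed in, with the robot touching nothing.
It also fails if it takes over 104 s, if anything falls off the work surface, if the arm or the gripper's body presses on something with over 40 N, if the wrist force passes 120 N, or if a joint passes its speed limit or range.

## Working session

There is one attempt and no reset: what is moved stays moved. The work goes in short steps, Python scripts to look and compute and a shell command to move; the robot and the scene stay as the last step left them, time stands still between calls to the robot, and variables do not carry over. Pictures are saved under pics/ and viewed, at most 14 in all, crops included, and the job is handed in when it is done.

```bash
mkdir -p pics; ls; python3 - <<'E'
from cell import ctrl,get_image,get_calibration
import cv2,numpy as np
s=ctrl.read_state();print(s)
for n in("side","top"):
    im=get_image(n);cv2.imwrite(f"pics/{n}0.png",im[...,::-1]);c=get_calibration(n)
    print(n,np.round(c["mtx"],1).tolist(),c["distortion"],np.round(c["world_from_camera"],3).tolist())
E
```

```text
pics
{'clock': 0.0, 'qpos': array([ 1.27919076,  0.62933596,  0.03844526,  1.51838128, -0.02699611,
        0.99629717, -0.01998218]), 'qd': array([ 6.03827522e-04, -1.85401785e-04,  8.47332933e-04,  2.10599960e-05,
       -2.50899611e-04,  7.09408544e-05,  4.10614569e-04]), 'tau': array([-5.88662861e-04, -5.63400078e+01,  1.22608479e+00, -1.93442380e+01,
        1.10153531e-02,  1.05518347e-02,  3.06695597e-05]), 'eef_pos': array([ 145.41308994, -632.878213  ,  230.39149539]), 'tool_rot': array([-3.13968925e+00,  3.00929272e-05,  2.25822561e-01]), 'force': array([0.2070634 , 0.98686435, 0.38355288]), 'torque': array([-0.04443781, -0.03821847, -0.03239685]), 'gripper_force': 0.0, 'width': 85.25443677745544}
side [[501.8, 0.0, 315.8], [0.0, 501.8, 195.6], [0.0, 0.0, 1.0]] [-0.07300391  0.          0.          0.          0.        ] [[0.641, -0.337, 0.69, -140.164], [-0.767, -0.254, 0.589, -801.79], [-0.023, -0.907, -0.421, 462.523], [0.0, 0.0, 0.0, 1.0]]
top [[454.1, 0.0, 324.6], [0.0, 454.1, 191.0], [0.0, 0.0, 1.0]] [-0.13086819  0.          0.          0.          0.        ] [[-0.084, -0.976, 0.202, 374.687], [-0.996, 0.082, -0.019, -174.912], [0.002, -0.203, -0.979, 999.934], [0.0, 0.0, 0.0, 1.0]]
```

View pics/side0.png

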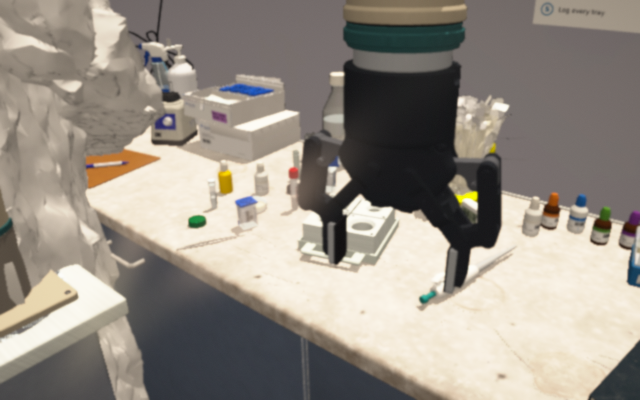

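View pics/top0.png

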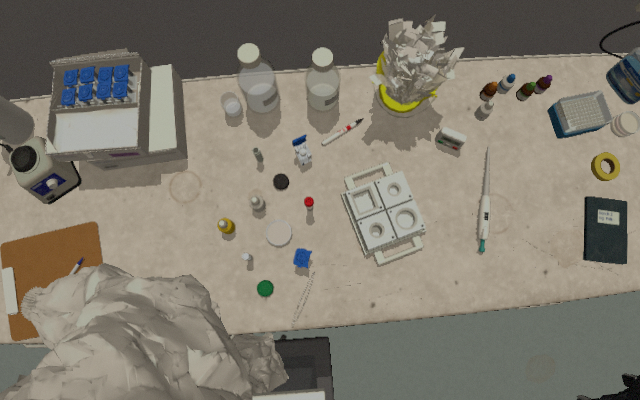

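Top view: the candidates are the bottle, white at (257,202) versus yellow at (226,227); the cartridge, lid shut at (302,258) versus lid up at (302,150); and the tube, red cap at (309,203) versus uncapped at (258,155). The white vial is at (248,257) and the carrier at (385,213). The white bottle, the shut cartridge and the red-capped tube fit the description. I'll confirm in one enlarged crop.

```bash
cat > h.py <<'E'
import numpy as np,cv2
from cell import ctrl,get_image,get_calibration
def ray(c,uv,z):
    p=cv2.undistortPoints(np.array(uv,float).reshape(-1,1,2),c["mtx"],c["distortion"])[:,0]
    T=c["world_from_camera"];d=np.c_[p,np.ones(len(p))]@T[:3,:3].T;o=T[:3,3]
    return o+d*((z-o[2])/d[:,2])[:,None]
def proj(c,P):
    T=np.linalg.inv(c["world_from_camera"]);P=np.array(P,float).reshape(-1,3)
    return cv2.projectPoints(P,cv2.Rodrigues(T[:3,:3])[0],T[:3,3],c["mtx"],c["distortion"])[0][:,0]
E
python3 - <<'E'
from h import *
im=cv2.imread("pics/top0.png");c=get_calibration("top")
cv2.imwrite("pics/crop0.png",cv2.resize(im[135:280,215:435],None,fx=3.6,fy=3.6,interpolation=cv2.INTER_CUBIC))
for n,uv,z in [("cart",(302,258),55),("tube",(309,202),91),("vial",(248,257),65),("bottle",(256,199),74),("used",(302,155),50),("open",(258,151),72),("yellow",(226,224),74),("bR",(364,200),50),("b2",(394,188),50),("b3",(377,230),50),("b4",(405,218),50)]:
    print(n,ray(c,uv,z).round(0)[0])
hsv=cv2.cvtColor(im,cv2.COLOR_BGR2HSV)
for n,lo,hi,box in [("blue",(100,120,60),(125,255,255),(290,240,315,275)),("red",(170,120,60),(180,255,255),(295,190,320,215))]:
    m=cv2.inRange(hsv,lo,hi);x0,y0,x1,y1=box;m2=np.zeros_like(m);m2[y0:y1,x0:x1]=m[y0:y1,x0:x1]
    cs=max(cv2.findContours(m2,0,1)[0],key=cv2.contourArea);r=cv2.minAreaRect(cs);print(n,r)
    z=55 if n=="blue" else 91
    print(ray(c,[r[0]],z).round(1),ray(c,cv2.boxPoints(r),z).round(1).tolist())
E
```

```text
cart [ 433. -135.   55.]
tube [ 542. -159.   91.]
vial [443. -25.  65.]
bottle [561. -49.  74.]
used [ 655. -151.   50.]
open [665. -58.  72.]
yellow [514.  16.  74.]
bR [ 544. -275.   50.]
b2 [ 565. -342.   50.]
b3 [ 478. -296.   50.]
b4 [ 498. -358.   50.]
blue ((301.5682678222656, 258.0146179199219), (14.387664794921875, 18.229032516479492), 12.094757080078125)
[[ 432.8 -133.7   55. ]] [[419.1, -114.2, 55.0], [455.2, -124.7, 55.0], [446.6, -153.4, 55.0], [410.6, -142.6, 55.0]]
red ((308.8823547363281, 201.5294647216797), (6.305926322937012, 7.276068687438965), 75.96376037597656)
[[ 543.3 -158.7   91. ]] [[548.6, -150.3, 91.0], [551.0, -164.9, 91.0], [538.1, -167.0, 91.0], [535.7, -152.4, 91.0]]
```

View pics/crop0.png

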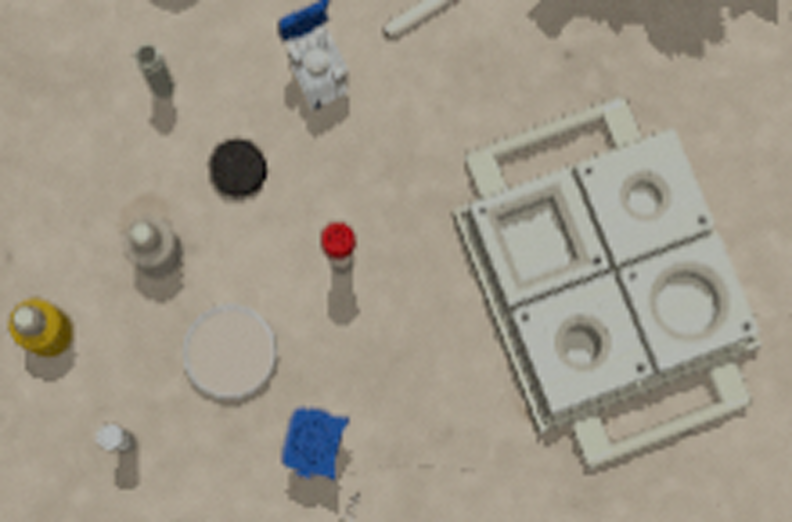

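The crop confirms all four: white bottle at crop (152,245), shut blue lid at (315,440), red cap at (338,240) and white vial at (113,437). The rectangular well is at crop (538,240), the widest round one at (690,300), and the two small ones at (645,195) and (582,342). I'll move over the carrier for a closer wrist view.

```bash
r='{"dx":0.5,"dy":0.55,"dz":0.1}'; python3 -m creep '[{"dx":0.1,"dy":0.11,"dz":0.02},{"dx":0.2,"dy":0.22,"dz":0.04},{"dx":0.3,"dy":0.33,"dz":0.06},{"dx":0.4,"dy":0.44,"dz":0.08},{"dx":0.5,"dy":0.55,"dz":0.1}]'
python3 -m creep '[{"dx":0.06,"dy":0.07},{"dx":0.12,"dy":0.14},{"dx":0.18,"dy":0.2},{"dx":0.18,"dy":0.2},{"dx":0.18,"dy":0.2}]'
python3 - <<'E'
from h import *
c=get_calibration("wrist");im=get_image("wrist");cv2.imwrite("pics/w0.png",im[...,::-1])
T=c["world_from_camera"];print(c["mtx"].round(1).tolist(),c["distortion"],T.round(3).tolist(),ctrl.read_state()["eef_pos"])
print(ray(c,[(0,0),(640,0),(640,400),(0,400),(320,200)],50).round(0).tolist())
for p in [(544,-275,50),(565,-342,50),(478,-296,50),(498,-358,50)]:print(p,proj(c,p).round(0))
E
```

```text
[[278.3, 0.0, 318.1], [0.0, 278.3, 199.7], [0.0, 0.0, 1.0]] [-0.04718244  0.          0.          0.          0.        ] [[0.225, -0.94, -0.257, 209.465], [-0.974, -0.217, -0.058, -619.265], [-0.001, 0.264, -0.965, 374.628], [0.0, 0.0, 0.0, 1.0]] [ 145.458006   -633.02407308  230.58963237]
[[268.0, -242.0, 50.0], [428.0, -936.0, 50.0], [-104.0, -1267.0, 50.0], [-355.0, -180.0, 50.0], [123.0, -641.0, 50.0]]
(544, -275, 50) [[  81. -233.]]
(565, -342, 50) [[ 137. -257.]]
(478, -296, 50) [[  71. -196.]]
(498, -358, 50) [[ 128. -214.]]$[0]: bad value
$[0]: bad value
```

View pics/w0.png

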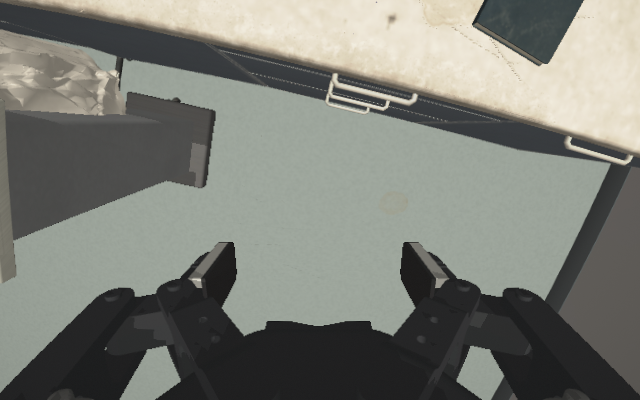

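The wrist picture shows the arm still over the floor, with the fingers at about (225,265) and (415,265). The rows were refused, so I'll try again with every key given.

```bash
python3 -m creep '[{"dx":0.1,"dy":0.11,"dz":0.02,"rx":0,"ry":0,"rz":0,"grip":-1},{"dx":0.2,"dy":0.22,"dz":0.04,"rx":0,"ry":0,"rz":0,"grip":-1},{"dx":0.3,"dy":0.33,"dz":0.06,"rx":0,"ry":0,"rz":0,"grip":-1},{"dx":0.4,"dy":0.44,"dz":0.08,"rx":0,"ry":0,"rz":0,"grip":-1},{"dx":0.5,"dy":0.55,"dz":0.1,"rx":0,"ry":0,"rz":0,"grip":-1}]' &&
python3 -m creep '[{"dx":0.06,"dy":0.07,"dz":0,"rx":0,"ry":0,"rz":0,"grip":-1},{"dx":0.12,"dy":0.14,"dz":0,"rx":0,"ry":0,"rz":0,"grip":-1},{"dx":0.18,"dy":0.2,"dz":0,"rx":0,"ry":0,"rz":0,"grip":-1},{"dx":0.18,"dy":0.2,"dz":0,"rx":0,"ry":0,"rz":0,"grip":-1},{"dx":0.18,"dy":0.2,"dz":0,"rx":0,"ry":0,"rz":0,"grip":-1}]' && 
python3 - <<'E'
from h import *
c=get_calibration("wrist");im=get_image("wrist");cv2.imwrite("pics/w1.png",im[...,::-1])
np.save("w1.npy",c["world_from_camera"])
print(ray(c,[(0,0),(640,0),(640,400),(0,400),(320,200)],50).round(0).tolist())
for p in [(544,-275,50),(565,-342,50),(478,-296,50),(498,-358,50)]:print(p,proj(c,p).round(0))
E
```

```text
clock: 0.78
eef_pos: [346.6, -411.9, 271.5]
tool_rot: [-3.142, -0.0, 0.226]
force: [0.4, 0.4, 0.8]
width: 85.7
gripper_force: 0.0
clock: 1.4
eef_pos: [416.8, -334.1, 271.1]
tool_rot: [3.141, 0.001, 0.225]
force: [-0.9, 0.3, -0.1]
width: 85.4
gripper_force: 0.0
[[546.0, 102.0, 50.0], [727.0, -678.0, 50.0], [126.0, -1053.0, 50.0], [-152.0, 173.0, 50.0], [383.0, -345.0, 50.0]]
(544, -275, 50) [[293.  63.]]
(565, -342, 50) [[351.  58.]]
(478, -296, 50) [[299. 122.]]
(498, -358, 50) [[350. 117.]]
```

View pics/w1.png

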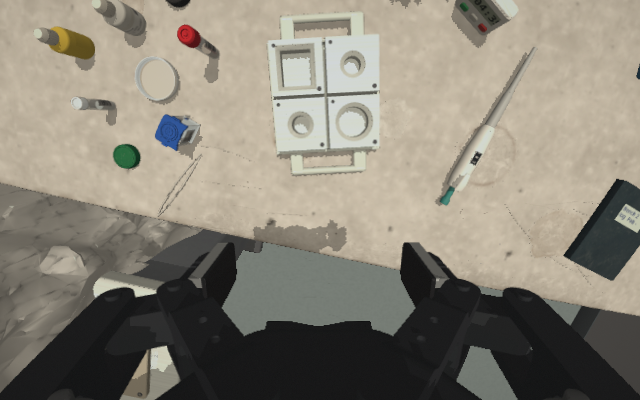

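The wrist view shows the carrier with wells at (297,68), (352,65), (302,125) and (353,122). The blue cartridge is at (172,132), the red cap at (187,35), the vial cap at (78,103) and the bottle at (120,15). Next I'll enlarge the carrier and measure its outline and the cartridge lid.

```bash
python3 - <<'E'
from h import *
im=cv2.imread("pics/w1.png");c=get_calibration("wrist");c["world_from_camera"]=np.load("w1.npy")
cv2.imwrite("pics/crop1.png",cv2.resize(im[25:165,255:395],None,fx=4.2,fy=4.2,interpolation=cv2.INTER_CUBIC))
hsv=cv2.cvtColor(im,cv2.COLOR_BGR2HSV)
print([hsv[y,x].tolist() for x,y in [(284,110),(320,85),(340,18),(285,155),(365,90),(240,100)]])
# aluminium tops
m=((hsv[...,1]<22)&(hsv[...,2]>170)).astype(np.uint8)*255;m[:, :255]=0;m[:,395:]=0;m[165:]=0;m[:25]=0
m=cv2.morphologyEx(m,cv2.MORPH_CLOSE,np.ones((5,5)))
k=max(cv2.findContours(m,0,1)[0],key=cv2.contourArea);P=ray(c,k[:,0].astype(float),50)[:,:2].astype(np.float32)
r=cv2.minAreaRect(P);print("blocks",r)
m=cv2.inRange(hsv,(100,120,60),(125,255,255));m[:,:150]=0;m[:,205:]=0;m[160:]=0;m[:100]=0
k=max(cv2.findContours(m,0,1)[0],key=cv2.contourArea);P=ray(c,k[:,0].astype(float),55)[:,:2].astype(np.float32)
print("lid",cv2.minAreaRect(P),cv2.boxPoints(cv2.minAreaRect(P)).round(1).tolist())
E
```

```text
[[60, 5, 215], [49, 9, 215], [28, 29, 165], [18, 45, 129], [47, 11, 215], [19, 44, 192]]
blocks ((520.2554931640625, -320.2353210449219), (143.59925842285156, 133.88262939453125), 15.750672340393066)
lid ((430.216552734375, -137.8789825439453), (32.665794372558594, 39.23710632324219), 71.9321060180664) [[406.5, -147.3000030517578], [443.79998779296875, -159.5], [453.8999938964844, -128.39999389648438], [416.6000061035156, -116.30000305175781]]
```

View pics/crop1.png

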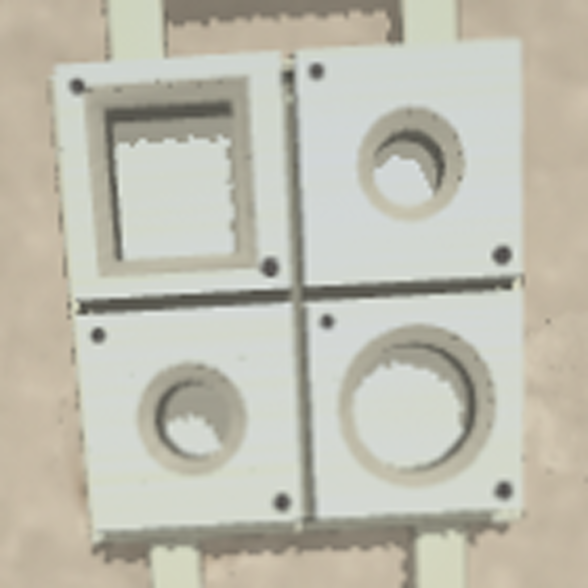

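In the crop the rectangular well is at (172,176) and the widest round one at (417,404). The lower-left small well (192,417) is wider and more shadowed than the upper-right one (411,163), so it is deeper and is the tube's. The vial's is the upper-right one.

```bash
python3 -m creep '[{"dx":0,"dy":0.13,"dz":-0.05,"rx":0,"ry":0,"rz":-0.03,"grip":-1},{"dx":0.01,"dy":0.26,"dz":-0.1,"rx":0,"ry":0,"rz":-0.06,"grip":-1},{"dx":0.01,"dy":0.39,"dz":-0.15,"rx":0,"ry":0,"rz":-0.086,"grip":-1},{"dx":0.0,"dy":0.49,"dz":-0.21,"rx":0,"ry":0,"rz":-0.086,"grip":-1},{"dx":0.0,"dy":0.49,"dz":-0.21,"rx":0,"ry":0,"rz":-0.086,"grip":-1}]'
python3 - <<'E'
from h import *
c=get_calibration("wrist");T=c["world_from_camera"].copy();c["world_from_camera"]=np.load("w1.npy")
q=np.array([(172,176),(411,163),(192,417),(417,404),(298,290)])/4.2+[255,25]
P=ray(c,q,50);print("wells cart vial tube bottle centre",P[:,:2].round(1).tolist())
print("grid",[np.linalg.norm(P[a]-P[b]).round(1) for a,b in[(0,1),(2,3),(0,2),(1,3)]],[np.degrees(np.arctan2(*(P[a]-P[b])[[1,0]])).round(1) for a,b in[(0,2),(1,3)]])
c=get_calibration("wrist");im=get_image("wrist")[...,::-1].copy();cv2.imwrite("pics/w2.png",im);print(ctrl.read_state()["eef_pos"])
np.save("w2.npy",c["world_from_camera"])
hsv=cv2.cvtColor(im,cv2.COLOR_BGR2HSV);m=cv2.inRange(hsv,(100,120,60),(125,255,255))
for k in cv2.findContours(m,0,1)[0]:
    if cv2.contourArea(k)>200:
        R=cv2.minAreaRect(ray(c,k[:,0].astype(float),55)[:,:2].astype(np.float32));print(cv2.boundingRect(k),R)
E
```

```text
clock: 2.08
eef_pos: [415.5, -135.1, 186.0]
tool_rot: [-3.141, 0.005, -0.311]
force: [-0.1, -0.4, -1.0]
width: 85.4
gripper_force: 0.0
wells cart vial tube bottle centre [[540.4, -279.1], [559.4, -345.7], [475.2, -299.1], [494.3, -364.5], [517.9, -321.9]]
grid [np.float64(69.2), np.float64(68.1), np.float64(68.1), np.float64(67.8)] [np.float64(17.0), np.float64(16.1)]
[ 416.76646323 -137.38118975  186.90171013]
(300, 157, 32, 39) ((429.7997741699219, -138.22647094726562), (30.622785568237305, 38.760719299316406), 71.24894714355469)
```

View pics/w2.png

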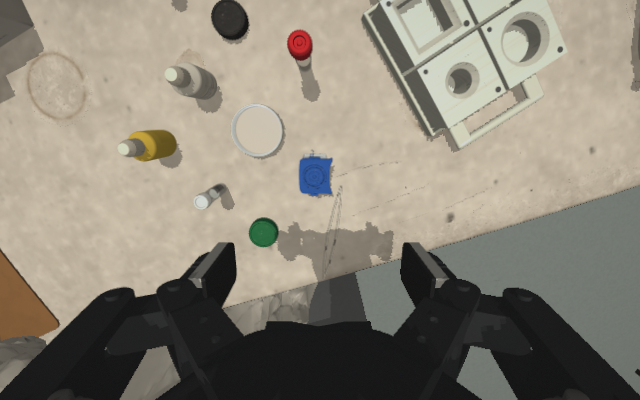

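The lid reads (430,-138) with yaw -18.5° from both wrist views, and the grid spacing is 68 mm with yaw 16.6°. Next is the cartridge grasp.

```bash
python3 -m creep '[{"dx":0.0325,"dy":-0.002,"dz":-0.08,"rx":0,"ry":0,"rz":0,"grip":-1},{"dx":0.0325,"dy":-0.002,"dz":-0.18,"rx":0,"ry":0,"rz":0,"grip":-1},{"dx":0.0325,"dy":-0.002,"dz":-0.28,"rx":0,"ry":0,"rz":0,"grip":-1},{"dx":0.0325,"dy":-0.002,"dz":-0.36,"rx":0,"ry":0,"rz":0,"grip":-0.6},{"dx":0.0325,"dy":-0.002,"dz":-0.392,"rx":0,"ry":0,"rz":0,"grip":-0.3}]'
python3 -m creep '[{"dx":0,"dy":0,"dz":0,"rx":0,"ry":0,"rz":0,"grip":-0.2},{"dx":0,"dy":0,"dz":0,"rx":0,"ry":0,"rz":0,"grip":-0.1},{"dx":0,"dy":0,"dz":0,"rx":0,"ry":0,"rz":0,"grip":0},{"dx":0,"dy":0,"dz":0,"rx":0,"ry":0,"rz":0,"grip":0},{"dx":0,"dy":0,"dz":0,"rx":0,"ry":0,"rz":0,"grip":0}]'
python3 - <<'E'
from h import *
a=get_image("side")[...,::-1];b=get_image("wrist")[...,::-1];cv2.imwrite("pics/g1.png",np.hstack([cv2.resize(a[120:270,150:350],(400,300)),cv2.resize(b[100:400,120:520],(400,300))]))
c=get_calibration("wrist");hsv=cv2.cvtColor(b.copy(),cv2.COLOR_BGR2HSV);m=cv2.inRange(hsv,(100,120,60),(125,255,255))
for k in cv2.findContours(m,0,1)[0]:
    if cv2.contourArea(k)>200: print(cv2.boundingRect(k),cv2.minAreaRect(ray(c,k[:,0].astype(float),55)[:,:2].astype(np.float32)))
E
```

```text
clock: 2.75
eef_pos: [428.8, -139.9, 32.5]
tool_rot: [-3.14, 0.005, -0.318]
force: [-0.6, 0.4, 0.1]
width: 55.8
gripper_force: 0.0
clock: 3.38
eef_pos: [429.7, -137.3, 34.2]
tool_rot: [-3.139, 0.003, -0.315]
force: [-0.9, -0.4, 0.4]
width: 42.8
gripper_force: 0.0
(283, 223, 69, 74) ((430.6634521484375, -138.10365295410156), (32.77334213256836, 39.70686340332031), 71.41205596923828)
```

View pics/g1.png

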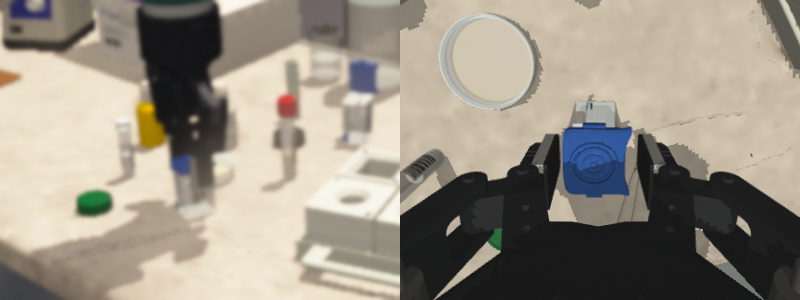

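The lid sits centred between the open pads, at about (597,160) in the composite. I'll close, lift and check.

```bash
python3 -m creep '[{"dx":0,"dy":0,"dz":0,"rx":0,"ry":0,"rz":0,"grip":0.2},{"dx":0,"dy":0,"dz":0,"rx":0,"ry":0,"rz":0,"grip":0.4},{"dx":0,"dy":0,"dz":0,"rx":0,"ry":0,"rz":0,"grip":0.6},{"dx":0,"dy":0,"dz":0,"rx":0,"ry":0,"rz":0,"grip":0.6},{"dx":0,"dy":0,"dz":0.01,"rx":0,"ry":0,"rz":0,"grip":0.6}]'
python3 -m creep '[{"dx":0,"dy":0,"dz":0.03,"rx":0,"ry":0,"rz":0,"grip":0.6},{"dx":0,"dy":0,"dz":0.08,"rx":0,"ry":0,"rz":0,"grip":0.6},{"dx":0,"dy":0,"dz":0.14,"rx":0,"ry":0,"rz":0,"grip":0.6},{"dx":0,"dy":0,"dz":0.2,"rx":0,"ry":0,"rz":0,"grip":0.6},{"dx":0,"dy":0,"dz":0.24,"rx":0,"ry":0,"rz":0,"grip":0.6}]'
```

```text
clock: 4.1
eef_pos: [429.3, -137.1, 37.9]
tool_rot: [-3.139, 0.005, -0.315]
force: [-0.7, -0.2, 0.1]
width: 30.5
gripper_force: 59.2
clock: 4.72
eef_pos: [429.8, -137.3, 135.6]
tool_rot: [-3.139, 0.003, -0.315]
force: [0.3, 0.1, 0.6]
width: 31.0
gripper_force: 59.3
```

```bash
python3 -m creep '[{"dx":0.06,"dy":-0.07,"dz":0,"rx":0,"ry":0,"rz":0.025,"grip":0.6},{"dx":0.12,"dy":-0.15,"dz":0,"rx":0,"ry":0,"rz":0.05,"grip":0.6},{"dx":0.18,"dy":-0.23,"dz":0,"rx":0,"ry":0,"rz":0.075,"grip":0.6},{"dx":0.24,"dy":-0.31,"dz":0,"rx":0,"ry":0,"rz":0.097,"grip":0.6},{"dx":0.274,"dy":-0.353,"dz":0,"rx":0,"ry":0,"rz":0.097,"grip":0.6}]'
python3 -m creep '[{"dx":0,"dy":0,"dz":0,"rx":0,"ry":0,"rz":0,"grip":0.6},{"dx":0,"dy":0,"dz":0,"rx":0,"ry":0,"rz":0,"grip":0.6},{"dx":0,"dy":0,"dz":0,"rx":0,"ry":0,"rz":0,"grip":0.6},{"dx":0,"dy":0,"dz":0,"rx":0,"ry":0,"rz":0,"grip":0.6},{"dx":0,"dy":0,"dz":0,"rx":0,"ry":0,"rz":0,"grip":0.6}]'
python3 - <<'E'
from h import *
a=get_image("side")[...,::-1];b=get_image("wrist")[...,::-1];cv2.imwrite("pics/g2.png",np.hstack([cv2.resize(a[60:260,250:450],(400,400)),cv2.resize(b[100:400,170:470],(400,400))]))
s=ctrl.read_state();print(s["eef_pos"],s["tool_rot"])
c=get_calibration("wrist");hsv=cv2.cvtColor(b.copy(),cv2.COLOR_BGR2HSV);m=cv2.inRange(hsv,(100,120,60),(125,255,255))
for k in cv2.findContours(m,0,1)[0]:
    if cv2.contourArea(k)>900: print(cv2.boundingRect(k),cv2.minAreaRect(ray(c,k[:,0].astype(float),s["eef_pos"][2]+21)[:,:2].astype(np.float32)))
print("well px in composite",((proj(c,(540.4,-279.1,50))-[170,100])*4/3+[400,0]).round(0))
E
```

```text
clock: 5.35
eef_pos: [539.7, -280.8, 134.7]
tool_rot: [-3.141, 0.004, 0.294]
force: [-0.4, 1.0, -0.3]
width: 30.8
gripper_force: 59.3
clock: 5.98
eef_pos: [539.0, -278.1, 134.0]
tool_rot: [-3.139, 0.004, 0.295]
force: [0.0, 0.3, -0.2]
width: 31.0
gripper_force: 59.3
[ 539.06693325 -278.27414619  133.96399156] [-3.13940383  0.00404003  0.29488528]
(284, 223, 69, 73) ((540.215087890625, -278.63751220703125), (39.068603515625, 32.50691604614258), 17.105724334716797)
well px in composite [[598. 135.]]
```

View pics/g2.png

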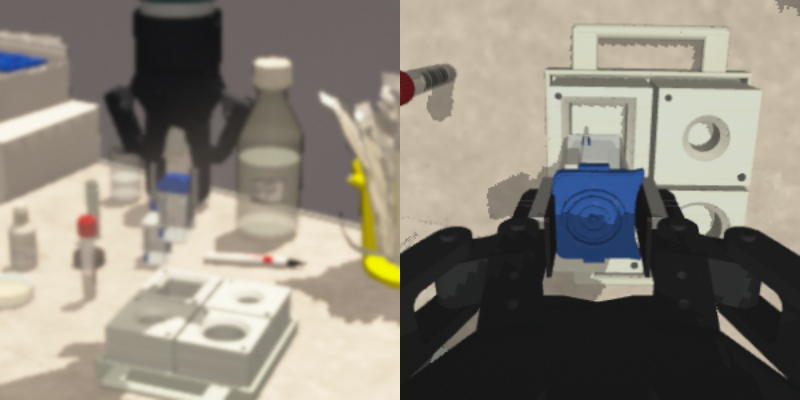

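The cartridge hangs over its well: lid centre (540,-279) and yaw 17°. The well's far edge shows at about (600,97) in the composite. I'll lower it.

```bash
python3 -m creep '[{"dx":0,"dy":0,"dz":-0.04,"rx":0,"ry":0,"rz":0,"grip":0.6},{"dx":0,"dy":0,"dz":-0.08,"rx":0,"ry":0,"rz":0,"grip":0.6},{"dx":0,"dy":0,"dz":-0.11,"rx":0,"ry":0,"rz":0,"grip":0.6},{"dx":0,"dy":0,"dz":-0.14,"rx":0,"ry":0,"rz":0,"grip":0.6},{"dx":0,"dy":0,"dz":-0.16,"rx":0,"ry":0,"rz":0,"grip":0.6}]'
python3 -m creep '[{"dx":0,"dy":0,"dz":-0.006,"rx":0,"ry":0,"rz":0,"grip":0.6},{"dx":0,"dy":0,"dz":-0.012,"rx":0,"ry":0,"rz":0,"grip":0.6},{"dx":0,"dy":0,"dz":-0.018,"rx":0,"ry":0,"rz":0,"grip":0.6},{"dx":0,"dy":0,"dz":-0.022,"rx":0,"ry":0,"rz":0,"grip":0.6},{"dx":0,"dy":0,"dz":-0.022,"rx":0,"ry":0,"rz":0,"grip":0.6}]'
```

```text
clock: 6.7
eef_pos: [538.8, -278.3, 68.8]
tool_rot: [-3.139, 0.005, 0.295]
force: [0.2, -0.9, -0.2]
width: 30.7
gripper_force: 59.3
clock: 7.32
eef_pos: [539.1, -278.4, 61.1]
tool_rot: [-3.139, 0.004, 0.295]
force: [0.2, -0.1, -0.4]
width: 30.9
gripper_force: 59.3
```

```bash
python3 -m creep '[{"dx":0,"dy":0,"dz":-0.001,"rx":0,"ry":0,"rz":0,"grip":0.6},{"dx":0,"dy":0,"dz":-0.002,"rx":0,"ry":0,"rz":0,"grip":0.6},{"dx":0,"dy":0,"dz":-0.003,"rx":0,"ry":0,"rz":0,"grip":0.6},{"dx":0,"dy":0,"dz":-0.004,"rx":0,"ry":0,"rz":0,"grip":0.6},{"dx":0,"dy":0,"dz":-0.005,"rx":0,"ry":0,"rz":0,"grip":0.6}]'

```

```text
clock: 7.95
eef_pos: [539.4, -278.4, 60.3]
tool_rot: [-3.14, 0.003, 0.295]
force: [-2.4, 2.5, 11.9]
width: 30.7
gripper_force: 60.3
```

```bash
python3 -m creep '[{"dx":0,"dy":0,"dz":0.002,"rx":0,"ry":0,"rz":0,"grip":0.2},{"dx":0,"dy":0,"dz":0.002,"rx":0,"ry":0,"rz":0,"grip":0.05},{"dx":0,"dy":0,"dz":0.002,"rx":0,"ry":0,"rz":0,"grip":0},{"dx":0,"dy":0,"dz":0.02,"rx":0,"ry":0,"rz":0,"grip":0},{"dx":0,"dy":0,"dz":0.06,"rx":0,"ry":0,"rz":0,"grip":0}]'
python3 -m creep '[{"dx":0,"dy":0,"dz":0.1,"rx":0,"ry":0,"rz":0,"grip":-0.2},{"dx":0,"dy":0.05,"dz":0.22,"rx":0,"ry":0,"rz":0,"grip":-0.2},{"dx":-0.06,"dy":0.15,"dz":0.3,"rx":0,"ry":0,"rz":0,"grip":-0.2},{"dx":-0.12,"dy":0.25,"dz":0.3,"rx":0,"ry":0,"rz":0,"grip":-0.2},{"dx":-0.18,"dy":0.3,"dz":0.3,"rx":0,"ry":0,"rz":0,"grip":-0.2}]'
cat >> h.py <<'E'
def caps(c,im,lo,hi,z,amin=60):
    m=cv2.inRange(cv2.cvtColor(im,cv2.COLOR_BGR2HSV),lo,hi)
    for k in cv2.findContours(m,0,1)[0]:
        if cv2.contourArea(k)>amin:
            o,r=cv2.minEnclosingCircle(ray(c,k[:,0].astype(float),z)[:,:2].astype(np.float32));print("mask",cv2.boundingRect(k),np.round(o,1),round(r,1))
E
python3 - <<'E'
from h import *
c=get_calibration("wrist");b=get_image("wrist")[...,::-1].copy();cv2.imwrite("pics/w3.png",b);np.save("w3.npy",c["world_from_camera"])
print(ctrl.read_state()["eef_pos"]);caps(c,b,(170,120,60),(180,255,255),91)
caps(get_calibration("top"),get_image("top")[...,::-1].copy(),(100,120,60),(125,255,255),81)
E
```

```text
clock: 8.57
eef_pos: [538.6, -278.2, 83.3]
tool_rot: [-3.138, 0.005, 0.295]
force: [-0.0, -0.1, 0.2]
width: 42.7
gripper_force: 0.0
clock: 9.2
eef_pos: [466.9, -156.1, 204.8]
tool_rot: [-3.14, 0.001, 0.297]
force: [-0.1, 0.1, 0.3]
width: 51.4
gripper_force: 0.0
[ 462.61906054 -153.82956929  204.26127653]
mask (336, 110, 20, 20) [ 540.1 -160.1] 8.8
mask (356, 188, 19, 20) [ 544.  -274.5] 21.7
mask (36, 174, 29, 18) [630.2 405.3] 34.5
mask (61, 88, 15, 18) [833.6 371.2] 23.5
mask (63, 69, 16, 18) [881.9 370. ] 23.5
mask (96, 67, 18, 33) [857.5 285.6] 41.3
mask (78, 66, 17, 36) [860.5 326.3] 44.0
mask (113, 65, 16, 34) [856.  245.7] 41.6
```

View pics/w3.png

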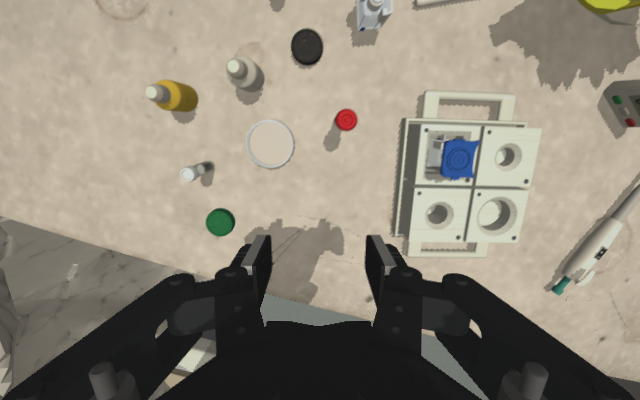

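The cartridge is upright in its well, lid at (459,158), and the top view agrees. The red cap is at (346,120), which is (540,-160).

```bash
python3 -m creep '[{"dx":0.06,"dy":-0.002,"dz":-0.05,"rx":0,"ry":0,"rz":0,"grip":-0.2},{"dx":0.13,"dy":-0.002,"dz":-0.12,"rx":0,"ry":0,"rz":0,"grip":-0.2},{"dx":0.181,"dy":-0.002,"dz":-0.2,"rx":0,"ry":0,"rz":0,"grip":-0.2},{"dx":0.181,"dy":-0.002,"dz":-0.22,"rx":0,"ry":0,"rz":0,"grip":-0.2},{"dx":0.181,"dy":-0.002,"dz":-0.22,"rx":0,"ry":0,"rz":0,"grip":-0.2}]'
python3 - <<'E'
from h import *
c=get_calibration("wrist");b=get_image("wrist")[...,::-1].copy();cv2.imwrite("pics/w4.png",b)
s=ctrl.read_state();print(s["eef_pos"],proj(c,s["eef_pos"]));caps(c,b,(170,120,60),(180,255,255),91);c=get_calibration("wrist");print(proj(c,[540.1,-160.1,91]))
caps(c,b,(0,0,120),(180,40,255),65,150)
E
```

```text
clock: 9.93
eef_pos: [538.8, -159.8, 115.2]
tool_rot: [-3.139, 0.005, 0.294]
force: [-1.1, 0.2, 0.9]
width: 51.3
gripper_force: 0.0
[ 539.10580572 -159.89440344  115.91449724] [[317.0043479  244.37444121]]
mask (306, 205, 29, 34) [ 543.8 -160.6] 11.3
[[317.6399566  226.83321531]]
mask (149, 376, 26, 24) [331.2 -68.8] 20.7
mask (421, 329, 26, 23) [ 459.6 -289.8] 16.7
mask (0, 317, 47, 77) [309.8  70.6] 59.3
mask (593, 311, 47, 69) [ 499.3 -485.5] 41.8
mask (261, 256, 56, 67) [ 468. -150.] 32.8
mask (110, 250, 42, 36) [453.2 -28.4] 22.1
mask (416, 211, 86, 71) [ 549.3 -269.5] 38.9
mask (195, 190, 72, 62) [518.1 -99.6] 28.1
mask (52, 174, 15, 16) [507.7  31.8] 6.8
mask (398, 156, 183, 175) [ 548.2 -302.2] 97.5
mask (154, 124, 53, 46) [557.1 -54.6] 23.3
mask (570, 87, 70, 59) [ 664. -340.] 30.0
mask (513, 75, 21, 24) [ 666.8 -264.9] 9.0
mask (592, 57, 31, 26) [ 695.5 -321.4] 12.2
mask (408, 22, 91, 37) [ 680.9 -208. ] 29.5
mask (496, 17, 33, 27) [ 696.6 -243.5] 11.5
mask (323, 17, 76, 84) [ 648.3 -155.7] 29.2
mask (231, 16, 29, 33) [643.  -81.4] 9.9
mask (517, 0, 104, 87) [ 700.9 -284.9] 38.4
mask (438, 0, 32, 14) [ 696.2 -201.9] 10.2
```

```bash
python3 -m creep '[{"dx":0.003,"dy":-0.004,"dz":-0.03,"rx":0,"ry":0,"rz":0,"grip":-0.2},{"dx":0.003,"dy":-0.004,"dz":-0.07,"rx":0,"ry":0,"rz":0,"grip":-0.2},{"dx":0.003,"dy":-0.004,"dz":-0.11,"rx":0,"ry":0,"rz":0,"grip":-0.2},{"dx":0.003,"dy":-0.004,"dz":-0.14,"rx":0,"ry":0,"rz":0,"grip":0.1},{"dx":0.003,"dy":-0.004,"dz":-0.14,"rx":0,"ry":0,"rz":0,"grip":0.3}]'
python3 - <<'E'
from h import *
a=get_image("side")[...,::-1];b=get_image("wrist")[...,::-1];cv2.imwrite("pics/g3.png",np.hstack([cv2.resize(a[110:230,230:350],(400,400)),cv2.resize(b[150:350,220:420],(400,400))]))
print(ctrl.read_state()["eef_pos"],ctrl.read_state()["width"])
E
```

```text
clock: 10.6
eef_pos: [539.7, -160.5, 57.7]
tool_rot: [-3.138, 0.006, 0.295]
force: [0.3, 0.2, 0.2]
width: 29.6
gripper_force: 0.0
[ 540.73708961 -160.86050516   58.94553723] 29.95883211333878
```

View pics/g3.png

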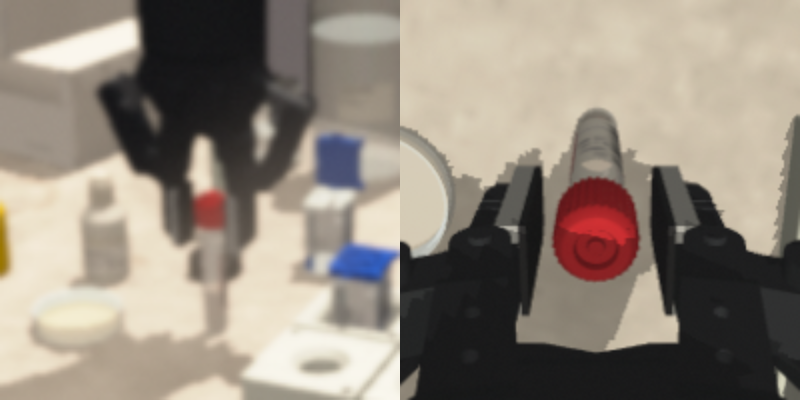

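The red cap is centred between the pads, at (597,230) in the composite. I'll close, lift and carry it to the tube block.

```bash
python3 -m creep '[{"dx":0,"dy":0,"dz":0,"rx":0,"ry":0,"rz":0,"grip":0.45},{"dx":0,"dy":0,"dz":0,"rx":0,"ry":0,"rz":0,"grip":0.6},{"dx":0,"dy":0,"dz":0,"rx":0,"ry":0,"rz":0,"grip":0.8},{"dx":0,"dy":0,"dz":0,"rx":0,"ry":0,"rz":0,"grip":0.8},{"dx":0,"dy":0,"dz":0,"rx":0,"ry":0,"rz":0,"grip":0.8}]'
python3 -m creep '[{"dx":0,"dy":0,"dz":0.03,"rx":0,"ry":0,"rz":0,"grip":0.8},{"dx":0,"dy":0,"dz":0.08,"rx":0,"ry":0,"rz":0,"grip":0.8},{"dx":0,"dy":0,"dz":0.14,"rx":0,"ry":0,"rz":0,"grip":0.8},{"dx":0,"dy":0,"dz":0.2,"rx":0,"ry":0,"rz":0,"grip":0.8},{"dx":0,"dy":0,"dz":0.24,"rx":0,"ry":0,"rz":0,"grip":0.8}]'
python3 -m creep '[{"dx":-0.03,"dy":-0.07,"dz":0,"rx":0,"ry":0,"rz":0,"grip":0.8},{"dx":-0.07,"dy":-0.16,"dz":0,"rx":0,"ry":0,"rz":0,"grip":0.8},{"dx":-0.12,"dy":-0.25,"dz":0,"rx":0,"ry":0,"rz":0,"grip":0.8},{"dx":-0.15,"dy":-0.32,"dz":0,"rx":0,"ry":0,"rz":0,"grip":0.8},{"dx":-0.164,"dy":-0.345,"dz":0,"rx":0,"ry":0,"rz":0,"grip":0.8}]'
python3 -m creep '[{"dx":0,"dy":0,"dz":0,"rx":0,"ry":0,"rz":0,"grip":0.8},{"dx":0,"dy":0,"dz":-0.03,"rx":0,"ry":0,"rz":0,"grip":0.8},{"dx":0,"dy":0,"dz":-0.06,"rx":0,"ry":0,"rz":0,"grip":0.8},{"dx":0,"dy":0,"dz":-0.08,"rx":0,"ry":0,"rz":0,"grip":0.8},{"dx":0,"dy":0,"dz":-0.08,"rx":0,"ry":0,"rz":0,"grip":0.8}]'
python3 - <<'E'
from h import *
a=get_image("side")[...,::-1];b=get_image("wrist")[...,::-1].copy();cv2.imwrite("pics/g4.png",np.hstack([cv2.resize(a[130:270,280:420],(400,400)),cv2.resize(b[150:350,220:420],(400,400))]))
s=ctrl.read_state();print(s["eef_pos"],s["width"]);c=get_calibration("wrist")
print((proj(c,[(475.2,-299.1,50)])-[220,150])*2+[400,0],(proj(get_calibration("side"),(475.2,-299.1,50))-[280,130])/.35)
E
```

```text
clock: 11.32
eef_pos: [541.2, -160.9, 59.7]
tool_rot: [-3.14, 0.003, 0.295]
force: [-0.4, 0.1, 5.8]
width: 18.1
gripper_force: 58.5
clock: 11.95
eef_pos: [540.9, -160.9, 156.6]
tool_rot: [-3.14, 0.003, 0.295]
force: [0.5, -0.0, -1.1]
width: 18.6
gripper_force: 58.5
clock: 12.58
eef_pos: [473.8, -300.8, 155.2]
tool_rot: [-3.14, 0.005, 0.292]
force: [0.5, 0.7, -1.4]
width: 18.1
gripper_force: 58.5
clock: 13.2
eef_pos: [474.7, -298.1, 122.0]
tool_rot: [-3.138, 0.005, 0.295]
force: [0.3, 0.2, -0.4]
width: 18.5
gripper_force: 58.5
[ 475.18749078 -298.77470413  122.98396226] 18.42921670867076
[[595.35232047 113.2256275 ]] [[131.88272322 250.04496069]]
```

View pics/g4.png

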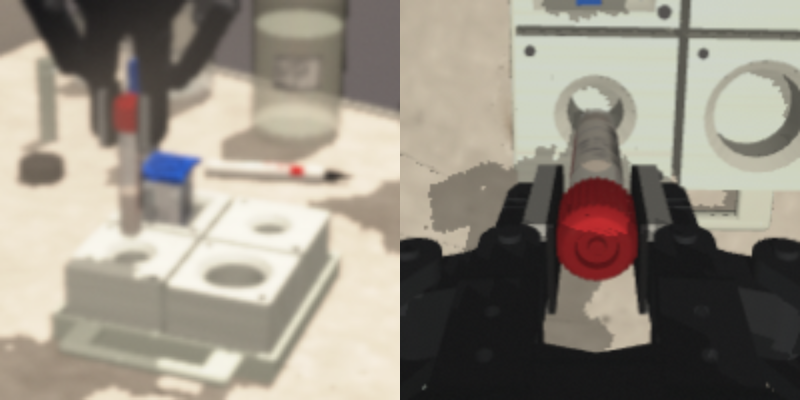

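The tube's foot points into the well mouth at (594,112). I'll lower it until it touches.

```bash
python3 -m creep '[{"dx":0,"dy":0,"dz":-0.02,"rx":0,"ry":0,"rz":0,"grip":0.8},{"dx":0,"dy":0,"dz":-0.05,"rx":0,"ry":0,"rz":0,"grip":0.8},{"dx":0,"dy":0,"dz":-0.08,"rx":0,"ry":0,"rz":0,"grip":0.8},{"dx":0,"dy":0,"dz":-0.105,"rx":0,"ry":0,"rz":0,"grip":0.8},{"dx":0,"dy":0,"dz":-0.12,"rx":0,"ry":0,"rz":0,"grip":0.8}]'
python3 -m creep '[{"dx":0,"dy":0,"dz":-0.003,"rx":0,"ry":0,"rz":0,"grip":0.8},{"dx":0,"dy":0,"dz":-0.006,"rx":0,"ry":0,"rz":0,"grip":0.8},{"dx":0,"dy":0,"dz":-0.009,"rx":0,"ry":0,"rz":0,"grip":0.8},{"dx":0,"dy":0,"dz":-0.011,"rx":0,"ry":0,"rz":0,"grip":0.8},{"dx":0,"dy":0,"dz":-0.013,"rx":0,"ry":0,"rz":0,"grip":0.8}]'
```

```text
clock: 13.92
eef_pos: [474.7, -298.6, 74.1]
tool_rot: [-3.139, 0.005, 0.295]
force: [1.3, 0.1, -0.6]
width: 18.1
gripper_force: 58.5
clock: 14.55
eef_pos: [475.2, -298.9, 70.0]
tool_rot: [-3.14, 0.004, 0.295]
force: [-0.3, -0.1, -0.3]
width: 18.2
gripper_force: 58.5
```

```bash
python3 -m creep '[{"dx":0,"dy":0,"dz":-0.001,"rx":0,"ry":0,"rz":0,"grip":0.8},{"dx":0,"dy":0,"dz":-0.002,"rx":0,"ry":0,"rz":0,"grip":0.8},{"dx":0,"dy":0,"dz":-0.003,"rx":0,"ry":0,"rz":0,"grip":0.8},{"dx":0,"dy":0,"dz":-0.004,"rx":0,"ry":0,"rz":0,"grip":0.8},{"dx":0,"dy":0,"dz":-0.005,"rx":0,"ry":0,"rz":0,"grip":0.8}]'
```

```text
clock: 15.18
eef_pos: [475.9, -298.9, 69.6]
tool_rot: [-3.14, 0.002, 0.295]
force: [-1.2, 0.9, 16.4]
width: 18.4
gripper_force: 59.9
```

```bash
python3 -m creep '[{"dx":0,"dy":0,"dz":0.002,"rx":0,"ry":0,"rz":0,"grip":0.6},{"dx":0,"dy":0,"dz":0.002,"rx":0,"ry":0,"rz":0,"grip":0.3},{"dx":0,"dy":0,"dz":0.004,"rx":0,"ry":0,"rz":0,"grip":0.2},{"dx":0,"dy":0,"dz":0.04,"rx":0,"ry":0,"rz":0,"grip":0.2},{"dx":0,"dy":0,"dz":0.1,"rx":0,"ry":0,"rz":0,"grip":0.2}]'
python3 -m creep '[{"dx":0,"dy":0,"dz":0.13,"rx":0,"ry":0,"rz":0,"grip":0},{"dx":-0.02,"dy":0.13,"dz":0.2,"rx":0,"ry":0,"rz":0,"grip":-0.2},{"dx":-0.04,"dy":0.26,"dz":0.2,"rx":0,"ry":0,"rz":0,"grip":-0.2},{"dx":-0.06,"dy":0.4,"dz":0.2,"rx":0,"ry":0,"rz":0,"grip":-0.2},{"dx":-0.08,"dy":0.52,"dz":0.2,"rx":0,"ry":0,"rz":0,"grip":-0.2}]'
python3 -m creep '[{"dx":-0.008,"dy":0.155,"dz":0,"rx":0,"ry":0,"rz":0,"grip":-0.2},{"dx":-0.008,"dy":0.155,"dz":0,"rx":0,"ry":0,"rz":0,"grip":-0.2},{"dx":-0.008,"dy":0.155,"dz":0,"rx":0,"ry":0,"rz":0,"grip":-0.2},{"dx":-0.008,"dy":0.155,"dz":0,"rx":0,"ry":0,"rz":0,"grip":-0.2},{"dx":-0.008,"dy":0.155,"dz":0,"rx":0,"ry":0,"rz":0,"grip":-0.2}]'
python3 - <<'E'
from h import *
c=get_calibration("wrist");b=get_image("wrist")[...,::-1].copy()
a=get_image("top")[...,::-1]
cv2.imwrite("pics/g5.png",np.hstack([cv2.resize(a[150:260,330:440],(400,400)),cv2.resize(b[100:300,220:420],(400,400),interpolation=cv2.INTER_CUBIC)]))
np.save("w5.npy",c["world_from_camera"]);cv2.imwrite("pics/w5.png",b)
print(ctrl.read_state()["eef_pos"])
for f,uv in(("w2",(202,202)),("w3",(187,174))):
    d=dict(c);d["world_from_camera"]=np.load(f+".npy");print(ray(d,[uv],65))
E
```

```text
clock: 15.8
eef_pos: [474.6, -298.6, 108.2]
tool_rot: [-3.138, 0.005, 0.295]
force: [-0.2, 0.6, 0.2]
width: 34.1
gripper_force: 0.0
clock: 16.42
eef_pos: [442.9, -88.8, 188.9]
tool_rot: [-3.14, 0.003, 0.295]
force: [0.8, -0.5, -0.1]
width: 51.4
gripper_force: 0.0
clock: 17.05
eef_pos: [439.9, -30.2, 188.0]
tool_rot: [-3.14, 0.004, 0.292]
force: [-0.1, 0.2, -0.2]
width: 51.2
gripper_force: 0.0
[439.86958568 -29.78528731 187.85832675]
[[441.5929519  -23.23084856  65.        ]]
[[441.55984616 -21.35445369  65.        ]]
```

View pics/g5.png

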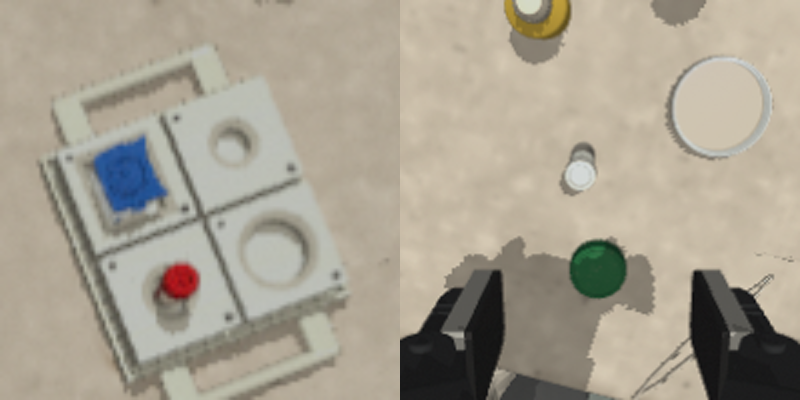

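The tube stands in its well, red cap at (180,280) in the composite, and the vial cap top is at (580,175).

```bash
python3 - <<'E'
from h import *
c=get_calibration("wrist");c["world_from_camera"]=np.load("w5.npy");print(ray(c,[(310,187.5)],65))
b=cv2.imread("pics/w5.png")[170:205,290:330];m=cv2.inRange(cv2.cvtColor(b,cv2.COLOR_BGR2HSV),(0,0,195),(180,25,255))
k=max(cv2.findContours(m,0,1)[0],key=cv2.contourArea)
print(cv2.minEnclosingCircle(ray(c,(k[:,0]+[290,170]).astype(float),65)[:,:2].astype(np.float32)),cv2.contourArea(k))
E
```

```text
[[441.965036   -21.99933769  65.        ]]
((442.2601623535156, -21.801912307739258), 7.227490425109863) 144.5
```

```bash
python3 -m creep '[{"dx":0.005,"dy":0.02,"dz":-0.08,"rx":0,"ry":0,"rz":0,"grip":-0.2},{"dx":0.005,"dy":0.02,"dz":-0.18,"rx":0,"ry":0,"rz":0,"grip":-0.2},{"dx":0.005,"dy":0.02,"dz":-0.27,"rx":0,"ry":0,"rz":0,"grip":-0.2},{"dx":0.005,"dy":0.02,"dz":-0.34,"rx":0,"ry":0,"rz":0,"grip":0.1},{"dx":0.005,"dy":0.02,"dz":-0.375,"rx":0,"ry":0,"rz":0,"grip":0.3}]'
python3 -m creep '[{"dx":0,"dy":0,"dz":0,"rx":0,"ry":0,"rz":0,"grip":0.3},{"dx":0,"dy":0,"dz":0,"rx":0,"ry":0,"rz":0,"grip":0.3},{"dx":0,"dy":0,"dz":0,"rx":0,"ry":0,"rz":0,"grip":0.3},{"dx":0,"dy":0,"dz":0,"rx":0,"ry":0,"rz":0,"grip":0.3},{"dx":0,"dy":0,"dz":0,"rx":0,"ry":0,"rz":0,"grip":0.3}]'
python3 - <<'E'
from h import *
a=get_image("side")[...,::-1];b=get_image("wrist")[...,::-1].copy();cv2.imwrite("pics/g6.png",np.hstack([cv2.resize(a[130:250,150:270],(400,400)),cv2.resize(b[150:350,220:420],(400,400))]))
E
```

```text
clock: 17.77
eef_pos: [441.6, -21.5, 37.1]
tool_rot: [-3.138, 0.008, 0.294]
force: [-0.5, 0.9, 1.1]
width: 30.1
gripper_force: 0.0
clock: 18.4
eef_pos: [442.7, -20.9, 39.0]
tool_rot: [-3.139, 0.005, 0.295]
force: [0.2, 0.5, 0.2]
width: 30.1
gripper_force: 0.0
```

View pics/g6.png

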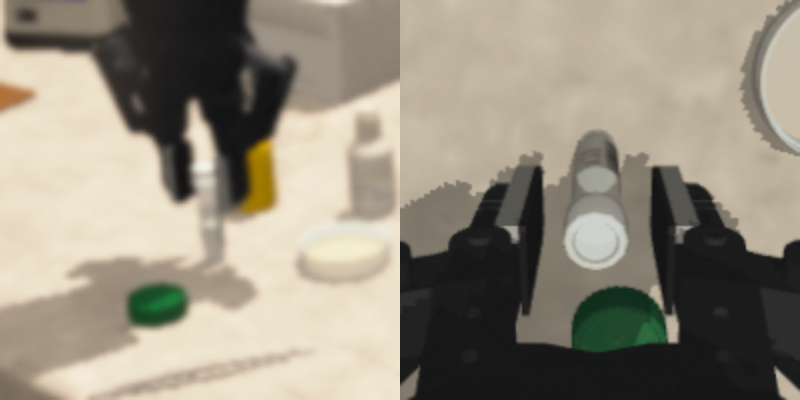

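The vial cap is centred between the pads, at (596,240). I'll grip, lift and carry it.

```bash
python3 -m creep '[{"dx":0,"dy":0,"dz":0,"rx":0,"ry":0,"rz":0,"grip":0.5},{"dx":0,"dy":0,"dz":0,"rx":0,"ry":0,"rz":0,"grip":0.65},{"dx":0,"dy":0,"dz":0,"rx":0,"ry":0,"rz":0,"grip":0.85},{"dx":0,"dy":0,"dz":0,"rx":0,"ry":0,"rz":0,"grip":0.85},{"dx":0,"dy":0,"dz":0,"rx":0,"ry":0,"rz":0,"grip":0.85}]'
python3 -m creep '[{"dx":0,"dy":0,"dz":0.03,"rx":0,"ry":0,"rz":0,"grip":0.85},{"dx":0,"dy":0,"dz":0.1,"rx":0,"ry":0,"rz":0,"grip":0.85},{"dx":0,"dy":0,"dz":0.18,"rx":0,"ry":0,"rz":0,"grip":0.85},{"dx":0,"dy":0,"dz":0.26,"rx":0,"ry":0,"rz":0,"grip":0.85},{"dx":0,"dy":0,"dz":0.3,"rx":0,"ry":0,"rz":0,"grip":0.85}]'
python3 -m creep '[{"dx":0.02,"dy":-0.06,"dz":0,"rx":0,"ry":0,"rz":0,"grip":0.85},{"dx":0.05,"dy":-0.15,"dz":0,"rx":0,"ry":0,"rz":0,"grip":0.85},{"dx":0.08,"dy":-0.25,"dz":0,"rx":0,"ry":0,"rz":0,"grip":0.85},{"dx":0.12,"dy":-0.35,"dz":0,"rx":0,"ry":0,"rz":0,"grip":0.85},{"dx":0.15,"dy":-0.45,"dz":0,"rx":0,"ry":0,"rz":0,"grip":0.85}]'
python3 -m creep '[{"dx":0.04,"dy":-0.1,"dz":0,"rx":0,"ry":0,"rz":0,"grip":0.85},{"dx":0.08,"dy":-0.2,"dz":0,"rx":0,"ry":0,"rz":0,"grip":0.85},{"dx":0.12,"dy":-0.3,"dz":0,"rx":0,"ry":0,"rz":0,"grip":0.85},{"dx":0.143,"dy":-0.36,"dz":0,"rx":0,"ry":0,"rz":0,"grip":0.85},{"dx":0.143,"dy":-0.36,"dz":0,"rx":0,"ry":0,"rz":0,"grip":0.85}]'
```

```text
clock: 19.12
eef_pos: [442.6, -20.8, 38.7]
tool_rot: [-3.139, 0.005, 0.295]
force: [-0.9, 0.3, 4.1]
width: 14.1
gripper_force: 58.4
clock: 19.75
eef_pos: [442.9, -20.9, 160.7]
tool_rot: [-3.139, 0.003, 0.295]
force: [-0.0, -0.5, -0.3]
width: 14.0
gripper_force: 58.4
clock: 20.38
eef_pos: [502.8, -201.9, 159.1]
tool_rot: [-3.139, 0.005, 0.295]
force: [1.5, 0.2, -0.6]
width: 14.3
gripper_force: 58.4
clock: 21.0
eef_pos: [559.0, -347.1, 158.8]
tool_rot: [-3.14, 0.006, 0.292]
force: [0.1, 1.7, -0.7]
width: 14.1
gripper_force: 58.5
```

All picture views are used, so from here I'll check by numbers only. Lowering with force feedback.

```bash
python3 -m creep '[{"dx":0,"dy":0.001,"dz":-0.04,"rx":0,"ry":0,"rz":0,"grip":0.85},{"dx":0,"dy":0.001,"dz":-0.08,"rx":0,"ry":0,"rz":0,"grip":0.85},{"dx":0,"dy":0.001,"dz":-0.12,"rx":0,"ry":0,"rz":0,"grip":0.85},{"dx":0,"dy":0.001,"dz":-0.15,"rx":0,"ry":0,"rz":0,"grip":0.85},{"dx":0,"dy":0.001,"dz":-0.15,"rx":0,"ry":0,"rz":0,"grip":0.85}]'
python3 - <<'E'
from h import *
c=get_calibration("wrist");b=get_image("wrist")[...,::-1].copy();cv2.imwrite("pics/w7.png",b)
s=ctrl.read_state();print(s["eef_pos"])
w=(559.4,-345.7,50);p=proj(c,w)[0];print("well px",p,"cart well",proj(c,(540.4,-279.1,50)))
x,y=p.astype(int);g=cv2.cvtColor(b,cv2.COLOR_BGR2GRAY)
print(g[y-34:y+14:3,x-30:x+32:3])
E
```

```text
clock: 21.62
eef_pos: [558.9, -343.8, 97.1]
tool_rot: [-3.137, 0.007, 0.295]
force: [0.1, 0.1, -0.1]
width: 14.2
gripper_force: 58.5
[ 559.44403958 -344.31307848   98.061458  ]
well px [319.96591594 216.84575345] cart well [[224.91345958 215.05910113]]
[[213 214 214 214 214 214 214 214 214 214 214 214 214 214 214 214 214 214
  214 214 214]
 [213 214 213 214 213 214 214 214 214 214 214 214 214 213 213 213 214 214
  213 214 213]
 [214 214 214 214 214 214 214 214 214 214 214 214 214 214 214 214 214 214
  213 214 214]
 [214 214 214 214 214 214 213 213 213 214 214 214 213 214 214 214 214 214
  214 214 214]
 [213 213 213 213 213 214 214 213 214 214 214 214 213 214 214 213 213 213
  213 213 214]
 [214 214 214 214 214 214 213 214 214 201 190 205 214 214 213 214 214 214
  214 214 213]
 [214 214 214 214 214 214 208 170 167 165 164 164 163 170 210 214 214 214
  214 214 214]
 [214 214 214 214 214 186 170 168 162 210 204 157 160 162 165 189 214 214
  213 214 214]
 [214 214 214 214 196 173 171 212 214 214 214 214 214 157 165 165 205 214
  214 214 214]
 [214 213 213 214 176 178 209 215 215 214 215 214 215 167 161 168 167 214
  214 214 214]
 [214 214 214 198 182 177 214 213 214 214 214 214 214 213 145 168 172 205
  214 214 213]
 [215 215 215 195 180 166 145 193 147 140 158 182 214 214 116 172 157 193
  214 214 214]
 [214 213 214 188 182 181 100 128 111 118 122 121 168 190  93 174 173 186
  213 213 213]
 [214 214 214 198 184 186  99 106 118 122 123 111  85 101 124 177 175 198
  214 214 214]
 [214 214 214 193 186 192 125 110 112 103 100 108  75  90 182 184 179 213
  214 214 214]
 [214 163 153 153 168 192 119  99 107  96  94 110  64  85 185 185 188 214
  213 214 213]]
```

The well mouth is centred within about 1.5 mm of the prediction and the vial is centred sideways in it. Lowering.

```bash
python3 -m creep '[{"dx":-0.001,"dy":-0.002,"dz":-0.015,"rx":0,"ry":0,"rz":0,"grip":0.85},{"dx":-0.001,"dy":-0.002,"dz":-0.03,"rx":0,"ry":0,"rz":0,"grip":0.85},{"dx":-0.001,"dy":-0.002,"dz":-0.045,"rx":0,"ry":0,"rz":0,"grip":0.85},{"dx":-0.001,"dy":-0.002,"dz":-0.058,"rx":0,"ry":0,"rz":0,"grip":0.85},{"dx":-0.001,"dy":-0.002,"dz":-0.066,"rx":0,"ry":0,"rz":0,"grip":0.85}]'
python3 -m creep '[{"dx":0,"dy":0,"dz":-0.002,"rx":0,"ry":0,"rz":0,"grip":0.85},{"dx":0,"dy":0,"dz":-0.004,"rx":0,"ry":0,"rz":0,"grip":0.85},{"dx":0,"dy":0,"dz":-0.006,"rx":0,"ry":0,"rz":0,"grip":0.85},{"dx":0,"dy":0,"dz":-0.008,"rx":0,"ry":0,"rz":0,"grip":0.85},{"dx":0,"dy":0,"dz":-0.009,"rx":0,"ry":0,"rz":0,"grip":0.85}]'
```

```text
clock: 22.3
eef_pos: [559.2, -345.1, 71.8]
tool_rot: [-3.139, 0.006, 0.295]
force: [-0.4, -0.0, -0.0]
width: 13.8
gripper_force: 58.5
clock: 22.92
eef_pos: [559.5, -345.2, 68.9]
tool_rot: [-3.139, 0.005, 0.295]
force: [-1.3, -0.1, 2.9]
width: 14.2
gripper_force: 58.6
```

```bash
python3 -m creep '[{"dx":0,"dy":0,"dz":0.0,"rx":0,"ry":0,"rz":0,"grip":0.6},{"dx":0,"dy":0,"dz":0.002,"rx":0,"ry":0,"rz":0,"grip":0.4},{"dx":0,"dy":0,"dz":0.004,"rx":0,"ry":0,"rz":0,"grip":0.3},{"dx":0,"dy":0,"dz":0.04,"rx":0,"ry":0,"rz":0,"grip":0.3},{"dx":0,"dy":0,"dz":0.1,"rx":0,"ry":0,"rz":0,"grip":0.3}]'
python3 -m creep '[{"dx":0,"dy":0,"dz":0.13,"rx":0,"ry":0,"rz":0,"grip":0},{"dx":-0.03,"dy":0.13,"dz":0.2,"rx":0,"ry":0,"rz":0,"grip":-0.4},{"dx":-0.07,"dy":0.26,"dz":0.2,"rx":0,"ry":0,"rz":0,"grip":-0.8},{"dx":-0.11,"dy":0.39,"dz":0.2,"rx":0,"ry":0,"rz":0,"grip":-1},{"dx":-0.15,"dy":0.52,"dz":0.2,"rx":0,"ry":0,"rz":0,"grip":-1}]'
python3 -m creep '[{"dx":-0.06,"dy":0.12,"dz":0,"rx":0,"ry":0,"rz":0,"grip":-1},{"dx":-0.07,"dy":0.21,"dz":0,"rx":0,"ry":0,"rz":0,"grip":-1},{"dx":-0.07,"dy":0.21,"dz":0,"rx":0,"ry":0,"rz":0,"grip":-1},{"dx":-0.07,"dy":0.21,"dz":0,"rx":0,"ry":0,"rz":0,"grip":-1},{"dx":-0.07,"dy":0.21,"dz":0,"rx":0,"ry":0,"rz":0,"grip":-1}]'
cat > b.py <<'E'
from h import *
import sys
c=get_calibration("wrist");b=get_image("wrist")[...,::-1].copy();cv2.imwrite("pics/%s.png"%sys.argv[1],b);np.save(sys.argv[1]+".npy",c["world_from_camera"])
print(ctrl.read_state()["eef_pos"])
for f,uv in(("w2",(174,74)),("w3",(236,67))):
    d=dict(c);d["world_from_camera"]=np.load(f+".npy");print(f,ray(d,[uv],74))
p=proj(c,[(558,-53,74),(558,-53,54)]);print(p)
x,y=p[0].astype(int);hsv=cv2.cvtColor(b,cv2.COLOR_BGR2HSV)
s=np.s_[max(y-40,0):y+50:3,x-45:x+46:3]
print("V\n",hsv[...,2][s],"\nS\n",hsv[...,1][s])
E
python3 b.py w8
```

```text
clock: 23.55
eef_pos: [558.9, -345.0, 109.1]
tool_rot: [-3.138, 0.006, 0.295]
force: [0.4, -0.5, 0.5]
width: 29.9
gripper_force: 0.0
clock: 24.18
eef_pos: [499.2, -135.7, 189.8]
tool_rot: [-3.14, 0.003, 0.295]
force: [1.6, 0.9, 0.4]
width: 85.5
gripper_force: 0.0
clock: 24.8
eef_pos: [471.7, -54.7, 189.0]
tool_rot: [-3.14, 0.005, 0.292]
force: [0.1, 0.5, 0.9]
width: 85.2
gripper_force: 0.0
[471.57366066 -54.62023263 188.82309574]
w2 [[556.49716654 -50.83063605  74.        ]]
w3 [[556.21305456 -50.41260217  74.        ]]
[[343.65866549 102.7202302 ]
 [341.82011132 104.15611643]]
V
 [[189 189 191 187 187 187 186 188 190 189 186 186 188 190 190 191 192 182
  189 193 195 198 197 193 193 194 193 191 191 106  45]
 [187 189 189 186 186 186 187 187 190 190 191 190 192 195 195 194 190 185
  194 195 192 194 194 192 194 191 189 189  74  47  53]
 [190 188 187 185 187 187 188 188 190 192 194 195 194 192 195 196 191 191
  196 196 192 190 191 191 192 190 188 172  44  52  52]
 [191 185 188 187 188 189 190 190 190 191 185 186 171 174 172 173 192 195
  196 191 188 189 191 191 190 190 186  23  51  53  
[... 5603 characters left out ...]
 41 43 42 41]
 [41 43 41 42 42 42 43 42 43 42 41 42 41 41 43 41 41 42 41 41 41 41 41 42
  41 40 41 43 43 42 41]
 [42 43 42 42 42 43 42 42 41 42 42 42 44 42 42 43 43 41 41 42 41 41 43 42
  41 41 43 43 43 42 42]
 [41 42 43 43 42 43 43 43 43 41 43 43 43 41 41 43 42 41 41 40 40 41 42 43
  42 42 43 42 43 43 43]
 [41 43 41 43 42 42 41 41 43 41 42 42 42 43 42 43 42 41 40 41 40 39 41 42
  41 42 43 41 42 41 41]
 [43 42 41 43 42 44 41 42 44 41 42 42 43 44 42 43 42 41 41 39 40 40 42 42
  41 43 41 42 41 42 42]
 [41 41 43 43 42 42 43 42 43 43 43 42 43 43 42 43 42 41 42 41 42 41 42 43
  43 41 41 41 42 40 42]
 [42 43 43 43 42 42 41 42 42 42 43 43 43 44 43 38 33  9  5 13 36 41 42 41
  43 43 40 39 42 41 41]]
```

The bottle reads about (556.5,-49): tip at px (339,103), body at (336,105). I'll hover over it and refine with a contour.

```bash
python3 -m creep '[{"dx":0.07,"dy":0.014,"dz":-0.04,"rx":0,"ry":0,"rz":0,"grip":-1},{"dx":0.15,"dy":0.014,"dz":-0.09,"rx":0,"ry":0,"rz":0,"grip":-1},{"dx":0.212,"dy":0.014,"dz":-0.14,"rx":0,"ry":0,"rz":0,"grip":-1},{"dx":0.212,"dy":0.014,"dz":-0.17,"rx":0,"ry":0,"rz":0,"grip":-1},{"dx":0.212,"dy":0.014,"dz":-0.17,"rx":0,"ry":0,"rz":0,"grip":-1}]'
cat > b.py <<'E'
from h import *
import sys
c=get_calibration("wrist");b=get_image("wrist")[...,::-1].copy();cv2.imwrite("pics/%s.png"%sys.argv[1],b)
e=ctrl.read_state()["eef_pos"];print(e,"proj TCP xy at 54, 74",proj(c,[(e[0],e[1],54),(e[0],e[1],74)]).round(1).tolist())
S=cv2.GaussianBlur(cv2.cvtColor(b,cv2.COLOR_BGR2HSV)[...,1],(5,5),0);V=b.max(2)
m=((S<39)&(V>85)).astype(np.uint8)*255;m[:,:255]=0;m[:,385:]=0;m[290:]=0;m=cv2.morphologyEx(m,cv2.MORPH_OPEN,np.ones((5,5)))
for k in cv2.findContours(m,0,1)[0]:
    if cv2.contourArea(k)>300:
        x,y,w,h=cv2.boundingRect(k);print("box",(x,y,w,h),"row extents",[(r,int(np.flatnonzero(m[r,x:x+w])[0]+x),int(np.flatnonzero(m[r,x:x+w])[-1]+x)) for r in range(y+3,y+h-2,max(h//8,1))])
E
python3 b.py w9
```

```text
clock: 25.48
eef_pos: [554.2, -48.3, 119.6]
tool_rot: [-3.138, 0.009, 0.293]
force: [0.1, -0.5, 0.3]
width: 85.2
gripper_force: 0.0
[554.65208241 -48.29168895 120.42102609] proj TCP xy at 54, 74 [[317.5, 208.3], [317.3, 216.7]]
box (309, 235, 60, 55) row extents [(238, 325, 353), (244, 317, 361), (250, 313, 365), (256, 310, 367), (262, 309, 368), (268, 309, 368), (274, 310, 366), (280, 313, 363), (286, 319, 357)]
box (300, 176, 37, 36) row extents [(179, 309, 323), (183, 305, 332), (187, 303, 333), (191, 302, 335), (195, 301, 335), (199, 300, 336), (203, 300, 336), (207, 300, 335)]
```

```bash
python3 - <<'E'
import cv2
b=cv2.imread("pics/w9.png");h=cv2.cvtColor(b,cv2.COLOR_BGR2HSV)
for r in range(168,250,4): print(r,h[r,294:344:3,2].tolist(),h[r,306:332:6,1].tolist())
E
```

```text
168 [195, 194, 166, 177, 179, 179, 186, 185, 191, 199, 197, 190, 183, 180, 190, 190, 192] [48, 47, 45, 44, 49]
172 [195, 196, 194, 174, 177, 180, 184, 191, 192, 192, 195, 186, 184, 183, 191, 191, 193] [52, 47, 45, 46, 50]
176 [190, 194, 194, 180, 169, 181, 121, 109, 118, 120, 122, 176, 182, 191, 191, 190, 190] [56, 40, 32, 36, 52]
180 [185, 188, 188, 187, 136, 104, 111, 114, 116, 114, 101, 84, 130, 186, 188, 189, 190] [39, 34, 37, 33, 37]
184 [191, 186, 186, 165, 104, 113, 118, 124, 134, 128, 121, 118, 107, 143, 185, 186, 189] [34, 35, 34, 34, 36]
188 [185, 183, 185, 100, 121, 165, 181, 185, 186, 188, 186, 172, 132, 105, 185, 185, 189] [36, 35, 36, 36, 35]
192 [188, 184, 186, 136, 176, 179, 182, 185, 186, 187, 187, 187, 184, 151, 153, 173, 178] [35, 36, 36, 35, 35]
196 [188, 184, 139, 172, 175, 178, 175, 124, 119, 129, 187, 186, 184, 182, 150, 178, 180] [36, 36, 41, 35, 36]
200 [184, 186, 143, 169, 171, 126, 113, 118, 111, 120, 117, 129, 182, 179, 161, 194, 193] [34, 41, 41, 41, 36]
204 [183, 163, 147, 165, 153, 110, 146, 154, 158, 160, 154, 122, 162, 175, 167, 200, 199] [35, 42, 42,
[... 529 characters left out ...]
93, 192, 199] [43, 41, 44, 41, 42]
228 [190, 191, 190, 189, 191, 193, 193, 190, 186, 184, 188, 190, 191, 194, 196, 197, 200] [43, 41, 44, 42, 41]
232 [129, 129, 145, 165, 191, 191, 190, 188, 186, 182, 185, 189, 146, 193, 195, 198, 199] [43, 42, 42, 43, 40]
236 [131, 131, 130, 129, 127, 126, 155, 188, 187, 133, 126, 127, 126, 121, 122, 124, 123] [38, 41, 44, 43, 40]
240 [128, 129, 128, 128, 127, 128, 127, 129, 129, 126, 120, 137, 149, 157, 189, 192, 191] [40, 40, 42, 28, 34]
244 [128, 128, 128, 128, 128, 126, 128, 129, 119, 138, 190, 199, 198, 198, 198, 198, 198] [42, 42, 32, 30, 37]
248 [129, 127, 125, 125, 128, 132, 132, 114, 159, 198, 197, 197, 198, 198, 197, 198, 197] [40, 41, 27, 38, 37]
```

Tip disc at (319,214) against the predicted (317,217), so the bottle is at (556.5,-49). I'll narrow the fingers for clearance from the yellow bottle, then descend.

```bash
python3 -m creep '[{"dx":0.001,"dy":0,"dz":0,"rx":0,"ry":0,"rz":0,"grip":-0.3},{"dx":0.001,"dy":0,"dz":0,"rx":0,"ry":0,"rz":0,"grip":-0.3},{"dx":0.001,"dy":0,"dz":-0.02,"rx":0,"ry":0,"rz":0,"grip":-0.3},{"dx":0.001,"dy":0,"dz":-0.06,"rx":0,"ry":0,"rz":0,"grip":-0.3},{"dx":0.001,"dy":0,"dz":-0.1,"rx":0,"ry":0,"rz":0,"grip":-0.3}]'
python3 -m creep '[{"dx":0,"dy":0,"dz":-0.04,"rx":0,"ry":0,"rz":0,"grip":-0.3},{"dx":0,"dy":0,"dz":-0.08,"rx":0,"ry":0,"rz":0,"grip":-0.3},{"dx":0,"dy":0,"dz":-0.11,"rx":0,"ry":0,"rz":0,"grip":-0.3},{"dx":0,"dy":0,"dz":-0.138,"rx":0,"ry":0,"rz":0,"grip":-0.3},{"dx":0,"dy":0,"dz":-0.138,"rx":0,"ry":0,"rz":0,"grip":-0.3}]'
python3 - <<'E'
from h import *
c=get_calibration("wrist");b=get_image("wrist")[...,::-1].copy();e=ctrl.read_state()["eef_pos"]
print(e,proj(c,[(556.5,-49,74),(e[0],e[1],74)]).round(1).tolist());h=cv2.cvtColor(b,cv2.COLOR_BGR2HSV)
m=((h[...,2]>190)&(h[...,1]<37)).astype(np.uint8);m[:,:270]=0;m[:,370:]=0
for k in cv2.findContours(m,0,1)[0]:
    if cv2.contourArea(k)>80:print(cv2.boundingRect(k),cv2.contourArea(k))
E
```

```text
clock: 26.15
eef_pos: [556.1, -47.5, 79.2]
tool_rot: [-3.139, 0.006, 0.295]
force: [0.6, 0.4, -0.3]
width: 55.5
gripper_force: 0.0
clock: 26.78
eef_pos: [555.9, -47.6, 24.6]
tool_rot: [-3.138, 0.007, 0.295]
force: [-0.1, -0.1, -0.1]
width: 55.4
gripper_force: 0.0
[556.42479774 -47.65911852  25.18668547] [[319.5, 297.3], [316.2, 296.6]]
(311, 304, 59, 21) 186.5
(307, 237, 36, 25) 402.5
```

```bash
python3 -m creep '[{"dx":0,"dy":-0.002,"dz":0,"rx":0,"ry":0,"rz":0,"grip":0},{"dx":0,"dy":-0.002,"dz":0,"rx":0,"ry":0,"rz":0,"grip":0.2},{"dx":0,"dy":-0.002,"dz":0,"rx":0,"ry":0,"rz":0,"grip":0.4},{"dx":0,"dy":-0.002,"dz":0,"rx":0,"ry":0,"rz":0,"grip":0.6},{"dx":0,"dy":-0.002,"dz":0,"rx":0,"ry":0,"rz":0,"grip":0.6}]'
python3 -m creep '[{"dx":0,"dy":0,"dz":0.03,"rx":0,"ry":0,"rz":0,"grip":0.6},{"dx":0,"dy":0,"dz":0.1,"rx":0,"ry":0,"rz":0,"grip":0.6},{"dx":0,"dy":0,"dz":0.18,"rx":0,"ry":0,"rz":0,"grip":0.6},{"dx":0,"dy":0,"dz":0.26,"rx":0,"ry":0,"rz":0,"grip":0.6},{"dx":0,"dy":0,"dz":0.32,"rx":0,"ry":0,"rz":0,"grip":0.6}]'
```

```text
clock: 27.45
eef_pos: [556.9, -48.5, 26.1]
tool_rot: [-3.139, 0.004, 0.295]
force: [-0.6, 0.7, 5.9]
width: 29.8
gripper_force: 59.1
clock: 28.08
eef_pos: [556.8, -48.4, 155.4]
tool_rot: [-3.139, 0.004, 0.295]
force: [0.3, -0.3, -0.1]
width: 29.5
gripper_force: 59.3
```

```bash
python3 -m creep '[{"dx":-0.01,"dy":-0.06,"dz":0,"rx":0,"ry":0,"rz":0,"grip":0.6},{"dx":-0.03,"dy":-0.15,"dz":0,"rx":0,"ry":0,"rz":0,"grip":0.6},{"dx":-0.05,"dy":-0.25,"dz":0,"rx":0,"ry":0,"rz":0,"grip":0.6},{"dx":-0.07,"dy":-0.35,"dz":0,"rx":0,"ry":0,"rz":0,"grip":0.6},{"dx":-0.085,"dy":-0.44,"dz":0,"rx":0,"ry":0,"rz":0,"grip":0.6}]'
python3 -m creep '[{"dx":-0.02,"dy":-0.1,"dz":0,"rx":0,"ry":0,"rz":0,"grip":0.6},{"dx":-0.04,"dy":-0.2,"dz":0,"rx":0,"ry":0,"rz":0,"grip":0.6},{"dx":-0.06,"dy":-0.3,"dz":0,"rx":0,"ry":0,"rz":0,"grip":0.6},{"dx":-0.071,"dy":-0.35,"dz":0,"rx":0,"ry":0,"rz":0,"grip":0.6},{"dx":-0.071,"dy":-0.35,"dz":0,"rx":0,"ry":0,"rz":0,"grip":0.6}]'
python3 -m creep '[{"dx":0,"dy":0,"dz":-0.03,"rx":0,"ry":0,"rz":0,"grip":0.6},{"dx":0,"dy":0,"dz":-0.07,"rx":0,"ry":0,"rz":0,"grip":0.6},{"dx":0,"dy":0,"dz":-0.11,"rx":0,"ry":0,"rz":0,"grip":0.6},{"dx":0,"dy":0,"dz":-0.15,"rx":0,"ry":0,"rz":0,"grip":0.6},{"dx":0,"dy":0,"dz":-0.165,"rx":0,"ry":0,"rz":0,"grip":0.6}]'
python3 -m creep '[{"dx":0,"dy":0,"dz":0,"rx":0,"ry":0,"rz":0,"grip":0.6},{"dx":0,"dy":0,"dz":0,"rx":0,"ry":0,"rz":0,"grip":0.6},{"dx":0,"dy":0,"dz":0,"rx":0,"ry":0,"rz":0,"grip":0.6},{"dx":0,"dy":0,"dz":0,"rx":0,"ry":0,"rz":0,"grip":0.6},{"dx":0,"dy":0,"dz":0,"rx":0,"ry":0,"rz":0,"grip":0.6}]' | sed -n 2p
python3 - <<'E'
from h import *
c=get_calibration("wrist");b=get_image("wrist")[...,::-1].copy();cv2.imwrite("pics/w10.png",b)
x,y=proj(c,(494.3,-364.5,50))[0].astype(int);print(x,y);g=cv2.cvtColor(b,cv2.COLOR_BGR2GRAY)
for r in range(y-44,y+20,4):print(r-y,g[r,x-48:x+49:4].tolist())
E
```

```text
clock: 28.7
eef_pos: [521.9, -225.9, 154.0]
tool_rot: [-3.139, 0.005, 0.294]
force: [-0.0, -0.3, -0.2]
width: 28.8
gripper_force: 59.3
clock: 29.32
eef_pos: [493.4, -365.4, 153.6]
tool_rot: [-3.139, 0.006, 0.292]
force: [-0.2, 0.8, -1.1]
width: 29.0
gripper_force: 59.3
clock: 29.95
eef_pos: [493.5, -363.7, 85.7]
tool_rot: [-3.137, 0.007, 0.295]
force: [-1.2, 0.2, -0.2]
width: 29.5
gripper_force: 59.3
eef_pos: [494.2, -364.5, 87.6]
317 221
-44 [206, 207, 202, 202, 202, 201, 198, 198, 198, 198, 195, 195, 194, 194, 195, 172, 173, 173, 173, 152, 152, 152, 151, 131, 184]
-40 [212, 213, 212, 213, 212, 212, 213, 213, 213, 213, 213, 213, 213, 213, 213, 213, 213, 213, 213, 213, 213, 213, 213, 212, 200]
-36 [212, 196, 84, 200, 213, 213, 213, 213, 213, 213, 214, 213, 214, 213, 213, 213, 213, 214, 213, 214, 214, 213, 213, 213, 199]
-32 [214, 213, 197, 214, 213, 213, 214, 213, 213, 213, 201, 187, 178, 200, 213, 214, 213, 214, 214, 213, 213, 213, 213, 213, 196]
-28 [213, 213, 213, 213, 213, 213, 213, 207, 170, 166, 165, 164, 163, 164, 164, 162, 194, 213, 213, 213, 213, 213, 213, 213, 178]
-24 [195
[... 683 characters left out ...]
, 98, 104, 108, 120, 122, 90, 63, 56, 118, 111, 96, 168, 165, 212, 212, 212, 185]
0 [149, 213, 212, 196, 182, 152, 140, 92, 103, 107, 111, 111, 113, 113, 115, 113, 69, 94, 90, 174, 164, 213, 212, 213, 191]
4 [133, 213, 213, 205, 183, 171, 97, 99, 106, 112, 114, 115, 116, 117, 114, 113, 112, 92, 104, 173, 175, 213, 213, 213, 187]
8 [132, 213, 213, 162, 129, 153, 90, 103, 110, 114, 116, 118, 119, 120, 120, 120, 117, 110, 86, 176, 187, 212, 213, 213, 189]
12 [117, 199, 161, 93, 91, 43, 97, 107, 113, 106, 128, 142, 148, 147, 138, 124, 120, 117, 108, 103, 82, 102, 102, 212, 188]
16 [100, 152, 98, 87, 83, 25, 97, 111, 133, 157, 171, 180, 183, 182, 179, 169, 152, 122, 115, 76, 28, 87, 88, 209, 190]
```

The well mouth is centred on the prediction and the bottle is centred in it. Lowering.

```bash
python3 -m creep '[{"dx":0,"dy":0,"dz":-0.015,"rx":0,"ry":0,"rz":0,"grip":0.6},{"dx":0,"dy":0,"dz":-0.03,"rx":0,"ry":0,"rz":0,"grip":0.6},{"dx":0,"dy":0,"dz":-0.045,"rx":0,"ry":0,"rz":0,"grip":0.6},{"dx":0,"dy":0,"dz":-0.06,"rx":0,"ry":0,"rz":0,"grip":0.6},{"dx":0,"dy":0,"dz":-0.073,"rx":0,"ry":0,"rz":0,"grip":0.6}]'
python3 -m creep '[{"dx":0,"dy":0,"dz":-0.003,"rx":0,"ry":0,"rz":0,"grip":0.6},{"dx":0,"dy":0,"dz":-0.006,"rx":0,"ry":0,"rz":0,"grip":0.6},{"dx":0,"dy":0,"dz":-0.008,"rx":0,"ry":0,"rz":0,"grip":0.6},{"dx":0,"dy":0,"dz":-0.01,"rx":0,"ry":0,"rz":0,"grip":0.6},{"dx":0,"dy":0,"dz":-0.012,"rx":0,"ry":0,"rz":0,"grip":0.6}]'
```

```text
clock: 31.25
eef_pos: [494.0, -364.4, 57.6]
tool_rot: [-3.139, 0.006, 0.295]
force: [-0.7, 0.4, -0.2]
width: 29.1
gripper_force: 59.3
clock: 31.88
eef_pos: [494.3, -364.5, 54.2]
tool_rot: [-3.139, 0.005, 0.295]
force: [-1.9, 1.7, 9.1]
width: 29.4
gripper_force: 60.0
```

```bash
python3 -m creep '[{"dx":0,"dy":0,"dz":0.002,"rx":0,"ry":0,"rz":0,"grip":0.3},{"dx":0,"dy":0,"dz":0.003,"rx":0,"ry":0,"rz":0,"grip":0.1},{"dx":0,"dy":0,"dz":0.004,"rx":0,"ry":0,"rz":0,"grip":0.05},{"dx":0,"dy":0,"dz":0.04,"rx":0,"ry":0,"rz":0,"grip":0.05},{"dx":0,"dy":0,"dz":0.1,"rx":0,"ry":0,"rz":0,"grip":0.05}]'
python3 -m creep '[{"dx":0,"dy":0,"dz":0.12,"rx":0,"ry":0,"rz":0,"grip":0.05},{"dx":0,"dy":0,"dz":0.25,"rx":0,"ry":0,"rz":0,"grip":0.05},{"dx":-0.08,"dy":0,"dz":0.35,"rx":0,"ry":0,"rz":0,"grip":0.05},{"dx":-0.15,"dy":0.02,"dz":0.4,"rx":0,"ry":0,"rz":0,"grip":0.05},{"dx":-0.18,"dy":0.05,"dz":0.4,"rx":0,"ry":0,"rz":0,"grip":0.05}]'
python3 -m creep '[{"dx":0,"dy":0,"dz":0,"rx":0,"ry":0,"rz":0,"grip":0},{"dx":0,"dy":0,"dz":0,"rx":0,"ry":0,"rz":0,"grip":0},{"dx":0,"dy":0,"dz":0,"rx":0,"ry":0,"rz":0,"grip":0},{"dx":0,"dy":0,"dz":0,"rx":0,"ry":0,"rz":0,"grip":0},{"dx":0,"dy":0,"dz":0,"rx":0,"ry":0,"rz":0,"grip":0}]'|sed -n 2p
python3 - <<'E'
from h import *
c=get_calibration("wrist");b=get_image("wrist")[...,::-1].copy();cv2.imwrite("pics/end.png",b);t=get_image("top")[...,::-1].copy();cv2.imwrite("pics/endtop.png",t)
print("red");caps(c,b,(170,120,60),(180,255,255),101)
print("blue");caps(c,b,(100,120,60),(125,255,255),81,300)
h=cv2.cvtColor(b,cv2.COLOR_BGR2HSV)
for n,P in(("vial top",(559.4,-345.7,95)),("bottle tip",(494.3,-364.5,102))):
    x,y=proj(c,P)[0].astype(int);print(n,x,y)
    for r in range(y-20,y+21,4):print(r-y,h[r,x-24:x+25:4,2].tolist())
t0=cv2.imread("pics/top0.png");d=cv2.absdiff(t,t0).max(2)
for n,(u,v) in(("used",(302,150)),("open",(258,155)),("yellow",(226,227))):print(n,"diff",d[v-14:v+15,u-14:u+15].mean().round(1))
E
```

```text
clock: 32.5
eef_pos: [493.7, -364.2, 93.9]
tool_rot: [-3.138, 0.006, 0.295]
force: [-0.3, 0.6, 0.8]
width: 41.0
gripper_force: 0.0
clock: 33.12
eef_pos: [421.0, -345.8, 256.5]
tool_rot: [3.14, 0.003, 0.292]
force: [0.1, -0.5, -0.9]
width: 40.9
gripper_force: 0.0
eef_pos: [422.2, -344.5, 253.1]
red
mask (283, 116, 18, 17) [ 475.8 -299.8] 9.1
blue
mask (275, 39, 31, 41) [ 540.2 -279.3] 22.7
vial top 358 55
-20 [217, 216, 216, 216, 216, 216, 216, 216, 216, 214, 213, 211, 204]
-16 [217, 216, 217, 217, 216, 217, 217, 217, 217, 216, 216, 216, 197]
-12 [217, 217, 217, 217, 217, 217, 217, 217, 217, 217, 217, 216, 184]
-8 [217, 217, 217, 217, 217, 217, 214, 217, 217, 217, 217, 217, 206]
-4 [217, 217, 217, 217, 174, 212, 203, 181, 201, 217, 217, 217, 202]
0 [218, 217, 213, 174, 168, 204, 218, 218, 215, 217, 217, 217, 191]
4 [218, 218, 182, 114, 106, 216, 217, 218, 192, 218, 218, 217, 186]
8 [218, 218, 184, 170, 153, 138, 214, 165, 189, 218, 218, 217, 194]
12 [218, 218, 188, 205, 120, 160, 146, 180, 200, 218, 218, 218, 195]
16 [218, 218, 199, 164, 104, 104, 213, 192, 218, 218, 218, 218, 198]
20
[... 187 characters left out ...]
52, 166, 153, 214, 219, 219, 219, 204]
-12 [219, 179, 171, 150, 175, 194, 197, 193, 172, 218, 219, 219, 214]
-8 [209, 178, 179, 177, 188, 170, 143, 194, 192, 171, 219, 219, 213]
-4 [184, 219, 104, 179, 136, 149, 219, 214, 187, 152, 219, 219, 200]
0 [191, 220, 122, 173, 104, 191, 219, 219, 165, 174, 219, 219, 208]
4 [195, 180, 97, 159, 108, 126, 219, 203, 173, 184, 219, 219, 214]
8 [213, 178, 160, 154, 132, 122, 123, 161, 169, 195, 219, 217, 207]
12 [219, 186, 153, 162, 129, 141, 155, 166, 188, 219, 220, 200, 206]
16 [220, 220, 191, 133, 122, 123, 170, 192, 220, 219, 219, 196, 202]
20 [220, 219, 220, 217, 210, 212, 218, 220, 220, 220, 195, 209, 202]
used diff 9.7
open diff 8.1
yellow diff 8.1
```

The red cap, blue lid, vial top and bottle tip all lie within 2 px of where seated items must be. The look-alikes were never approached. Handing in.

```bash
python3 -c "from cell import ctrl;print(ctrl.finish_job())"
```

```text
the job is handed in; nothing more can be done
None
```

The job is handed in at about 34 s: the sealed cartridge, capped tube, vial and dropper bottle each stand in their own block, each lowered until it touched the well floor; I did not touch the look-alikes.

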